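# Find the trivet that rocks

## Task

One of the two wooden trivets on the sloping stand is warped. Lay both on the chopping board, lengthwise away from you, one on its left half and one on its right half, and let go; then with the fingertips press gently on the two brass-studded corners of the left trivet, the nearer stud and then the farther, and likewise of the right one. Put the trivet that rocks flat in the aluminium tray, leave the firm one lying on the chopping board, and do not disturb the jam jar, the shaker or the lemon.

Things in the scene. Friction and masses are not known exactly. Their poses are not given: they have to be found in the camera images.
- trivet_1: slatted wooden trivet, 150 mm long (x), 60 mm wide (y), 15 mm thick, 0.14 kg; grip it across the 60 mm at mid length. Origin at the centre of its underside (level of the lowest corners), z up. Two brass studs at two corners diagonally across, (+67, +18) and (-67, -18) mm. Starts on the stand lengthwise up the slope, tilted 30 degrees, 55 mm from the other
- trivet_2: second trivet, as trivet_1 in looks, size, studs and axes. One of the two (either place) is flat and stands firm. The other is twisted: its two studded corners are raised, it stands on the other two corners and rocks, under less than 1 N; each studded corner moves up to 8 mm, it may balance level or lie tilted about 0.08 rad to either side. Its height over all is 19 mm
- trivet_1_stud_p (a point): top of the brass stud (14 mm wide, 2.6 mm high) on trivet_1's corner at +x, +y, 17 mm above the underside (up to 24 mm on the twisted trivet)
- trivet_1_stud_m (a point): top of the brass stud (14 mm wide, 2.6 mm high) on trivet_1's corner at -x, -y, 17 mm above the underside (up to 24 mm on the twisted trivet)
- trivet_2_stud_p (a point): top of the brass stud (14 mm wide, 2.6 mm high) on trivet_2's corner at +x, +y, 17 mm above the underside (up to 24 mm on the twisted trivet)
- trivet_2_stud_m (a point): top of the brass stud (14 mm wide, 2.6 mm high) on trivet_2's corner at -x, -y, 17 mm above the underside (up to 24 mm on the twisted trivet)
- board: wooden chopping board lying flat, fixed in place, 210 mm (its x, away from the robot) by 300 mm (its y; +y is its left half) by 21 mm thick; origin at the centre of its underside, z up
- stand: dark wooden sloping stand, fixed, left or right of the chopping board; base 165 x 230 mm, origin at the centre of its underside, front to the robot (-x). Its panel, 170 x 230 mm, rises at 30 degrees from a front lip 10 mm proud of the panel to 109 mm high at the back; panel normal in its frame (-0.5, 0, 0.866). The trivets lie against the lip, 116 mm apart centre to centre along y
- tray: shallow open aluminium tray, fixed, on the other side of the chopping board; 240 mm (x) by 165 mm (y), rim 23 mm high, walls 4 mm, floor 4 mm thick; origin at the centre of its underside
- jam_jar: glass jam jar with a red lid, 64 mm wide, 90 mm high, standing at the back; bystander; origin at the centre of its underside
- shaker: small shaker, 44 mm wide, 90 mm high, standing at the back; bystander; origin at the centre of its underside
- lemon: lemon, 71 x 53 x 51 mm, lying at the back; bystander; origin at its underside

How it is judged:
By the outcome, as a careful person would: the job done as asked, in the order asked, and still so for the second after the job is handed in, with the robot touching nothing.
It also fails if it takes over 72 s, if anything falls off the work surface, if the arm or the gripper's body presses on something with over 40 N, if the wrist force passes 120 N, or if a joint passes its speed limit or range.

## Robot

A 6-joint arm with a two-finger parallel gripper is mounted at the origin on a cart in front of the work surface, level with it; the furniture and walls round the work are solid. World frame = base frame: x ahead of the robot, y to its left, z up, the work surface at z = 0. Lengths are in m, angles in degrees, forces in N, time in s.
With the tool pointing down it reaches from about 0.3 to 1 m from the base axis. Payload 5.1 kg.
Tool frame: the origin (TCP) lies between the finger pads; the fingertips stand 8 mm ahead of it and the grasp point (between the pads) lies 11 mm behind it; z points along the fingers, y is the line along which they close (so a half turn about z gives the same grasp; the last joint's range is limited). The gripper opens to 95 mm and grips with 3 to 60 N. Pads are 20 mm wide; open, the fingers measure 119 mm over their backs; the gripper's body (75 mm by 180 mm) begins 59 mm behind the grasp point.
Start: joints at [-71.711, 7.093, 94.555, -0, 78.352, -4.733], TCP at [0.254, -0.598, 0.185] pointing down, gripper open.
Joint ranges: [-149.61, 149.61], [-58.7, 133.49], [1.44, 155.28], [-77.14, 257.14], [18.33, 153.61], [-166.67, 166.67]. Speed limits (degrees/s): [147.25, 147.25, 180, 180, 180, 180].

## Interface

Orientations are given as a 3x3 rotation matrix whose columns are the frame's x, y, z axes.
In Python, from cell import ctrl, cams gives the robot as it stands.
- The arm moves only by the shell command python3 -m inch 'ROWS' [OPENING] [FORCE]. ROWS is JSON, a list of rows, each an object with "dp": the shift along the world's x, y, z in mm, a list of three; "angular": the turn, a rotation vector about the world's x, y, z in rad, a list of three. In form: [{"dp": [x, y, z], "angular": [ax, ay, az]}, ...]. A call has exactly 5 rows; each row shifts and turns the commanded pose from where the row before left it; what a row does not reach is not made up. A row lasts 1/10 s, in which the tool goes at most 50 mm and 8.59 degrees, less where a joint would pass 70% of its speed; a pose out of reach is approached as far as the arm can. A call is refused whole if a number of a shift passes 50 or a number of a turn 0.15, either way. A call with a gripper value outside its range is refused whole. OPENING is the finger opening in mm, from 0 to 95.1, set as the call begins (- or left out, the last holds). The fingers move at their own pace and stop on an object; FORCE is the grip in N (left out, the last holds). Time passes only in rows, so rows that do not move let the fingers close, or fill a call up. It gives the time, the measured TCP pose, the force, the opening and the grip force at its end, in the units of the state.
- ctrl.read_state(): the state, without advancing time (a new reading comes with each control period).
- cams.grab_frame(name): name is "side" or "top"; returns a dict with "img" (384x512x3 uint8, blue, green, red), "mtx" (3x3 intrinsics, pixels), "dist" ([k1, k2, p1, p2, k3] as OpenCV has them; the pictures are not rectified), "eye" and "rotation" of the camera in the world. Camera axes: x right, y up, looking along -z (the intrinsics and any distortion apply to the point x, -y, -z); pixel columns grow to the right and rows downward; lengths in m; the calibration is good to about 2 mm. A picture is of the moment at which its call begins. There is no depth.
- ctrl.hand_in(): hands the job in; it is judged then, once.
The state is a dict: "clock": time; "joint_pos": joint angles; "qvel": joint speeds; "joint_efforts": joint torques, N m; "ee_pos": TCP position; "eef_rot": TCP orientation; "wrist_force": force on the tool from outside, world axes, zero at the start; "moment": the same for the moment, N m; "gripper_width": finger opening in m; "grasp_force": force on a finger pad.
Only numpy, scipy, OpenCV 4.12 (cv2) and the standard library are available. Lean on these libraries where they do the work, as an engineer would, in place of code of your own. Each camera call takes 0.05 s, during which the arm holds its last target. There are 200 camera calls.

## Working session

There is one attempt and no reset: what is moved stays moved. The work goes in short steps, Python scripts to look and compute and a shell command to move; the robot and the scene stay as the last step left them, time stands still between calls to the robot, and variables do not carry over. Pictures are saved under pics/ and viewed, at most 10 in all, crops included, and the job is handed in when it is done.

```bash
ls; mkdir -p pics; python3 - <<'E'
from cell import ctrl,cams
import cv2,numpy as np
ims=[]
for n in("top","side"):
    f=cams.grab_frame(n); cv2.imwrite(f"pics/{n}0.png",f["img"]); print(n,f["mtx"],f["dist"],f["eye"],f["rotation"])
s=ctrl.read_state();print(s)
E
```

```text
pics
top [[363.17234387   0.         254.84724093]
 [  0.         363.17234387 187.46406377]
 [  0.           0.           1.        ]] [0.00954951 0.         0.         0.         0.        ] [0.48838548 0.01244784 1.17501687] [[-0.02976693  0.9963235  -0.0803331 ]
 [-0.99948963 -0.03060084 -0.00916938]
 [-0.01159393  0.08001915  0.9967259 ]]
side [[398.60129676   0.         253.98111771]
 [  0.         398.60129676 194.53788989]
 [  0.           0.           1.        ]] [-0.08549499  0.          0.          0.          0.        ] [0.03691071 1.11260382 0.93593377] [[-0.89518019  0.23836994 -0.37660615]
 [-0.4453909  -0.51010701  0.73581097]
 [-0.01671422  0.82642036  0.56280549]]
{'clock': 0.1, 'joint_pos': array([-7.17105614e+01,  7.12918587e+00,  9.46250862e+01, -1.00405382e-03,
        7.83526527e+01, -4.73062375e+00]), 'qvel': array([ 0.00483591, -0.08598156, -0.16106695,  0.02404514,  0.04601122,
        0.05737171]), 'joint_efforts': array([-1.20163722e-04, -4.18883121e+01, -3.61095214e+01,  7.75835803e-02,
        4.62242332e-02, -8.20745140e-05]), 'ee_pos': array([ 0.25397418, -0.59763977,  0.18342859]), 'eef_rot': array([[ 9.20366633e-01,  3.91056133e-01, -6.01938521e-04],
       [ 3.91056572e-01, -9.20364947e-01,  1.76652831e-03],
       [ 1.36808616e-04, -1.86124573e-03, -9.99998259e-01]]), 'wrist_force': array([ 0.0765668 , -0.36537853,  0.51236748]), 'moment': array([ 0.04115763,  0.04630131, -0.02895049]), 'grasp_force': 0.0, 'gripper_width': 0.09517645982119347}
```

View pics/top0.png

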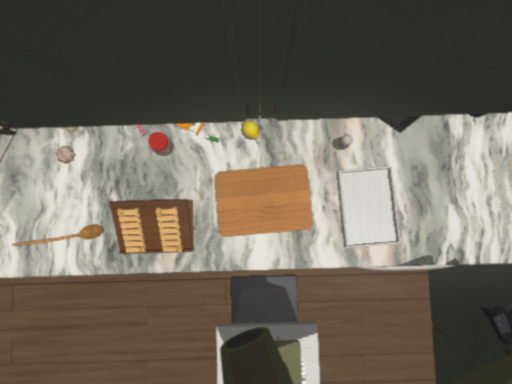

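View pics/side0.png

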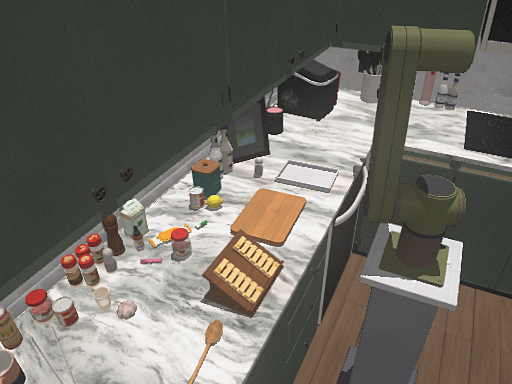

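The top view shows the stand at (152,226) with trivets at about (132,230) and (170,229), the board at (264,200), the tray at (368,206), the lemon at (250,129), the jar at (158,142) and the shaker at (343,142). Next I'll measure them.

```bash
cat > h.py <<'E'
import cv2,numpy as np
from cell import ctrl,cams
def ray(f,uv):
    p=cv2.undistortPoints(np.array(uv,float).reshape(-1,1,2),np.array(f["mtx"]),np.array(f["dist"])).reshape(-1,2)
    d=np.c_[p[:,0],-p[:,1],-np.ones(len(p))]@np.array(f["rotation"]).T
    return np.array(f["eye"]),d
def plane(f,uv,n,c):
    e,d=ray(f,uv); n=np.array(n,float)
    return e+d*((c-e@n)/(d@n))[:,None]
def zpl(f,uv,z): return plane(f,uv,[0,0,1],z)
def proj(f,P):
    R=np.array(f["rotation"]);q=(np.atleast_2d(P)-np.array(f["eye"]))@R
    q=q*[1,-1,-1]
    return cv2.projectPoints(q,np.zeros(3),np.zeros(3),np.array(f["mtx"]),np.array(f["dist"]))[0].reshape(-1,2)
def big(m,k=1):
    c=cv2.findContours(m.astype(np.uint8),cv2.RETR_EXTERNAL,cv2.CHAIN_APPROX_NONE)[0]
    return sorted(c,key=cv2.contourArea)[::-1][:k]
np.set_printoptions(precision=4,suppress=True)
E
python3 - <<'E'
from h import *
f=cams.grab_frame("top");im=f["img"];hsv=cv2.cvtColor(im,cv2.COLOR_BGR2HSV)
for p in[(264,200),(132,229),(152,226),(368,206),(170,229),(115,225),(345,190),(330,230)]:print(p,hsv[p[1],p[0]])
roi=np.zeros(im.shape[:2],bool);roi[110:265,100:420]=1
H,S,V=[hsv[...,i].astype(int) for i in range(3)]
m=roi&(S>100)&(V>40)&(H<25)
for c in big(m,3):
    r=cv2.minAreaRect(c);print("warm",cv2.contourArea(c),r)
    if r[0][0]>200 : print(zpl(f,cv2.boxPoints(r),.021),zpl(f,[r[0]],.021))
    else:print(zpl(f,cv2.boxPoints(r),.0))
a=im[180:262,105:200];b=im[155:252,205:405]
A=cv2.resize(a,None,fx=4,fy=4,interpolation=cv2.INTER_CUBIC)
B=cv2.resize(b,None,fx=2,fy=2,interpolation=cv2.INTER_CUBIC)
g=cams.grab_frame("side");C=cv2.resize(g["img"][225:315,195:290],None,fx=4,fy=4,interpolation=cv2.INTER_CUBIC)
W=np.zeros((A.shape[0]+B.shape[0],790,3),np.uint8);W[:A.shape[0],:A.shape[1]]=A;W[A.shape[0]:,:B.shape[1]]=B;W[:360,400:780]=C
cv2.imwrite("pics/c1.png",W)
E
```

```text
(264, 200) [ 15 148 184]
(132, 229) [ 17 125 175]
(152, 226) [ 13 146 108]
(368, 206) [ 21   8 216]
(170, 229) [ 17 125 214]
(115, 225) [ 12 118 112]
(345, 190) [ 21   8 215]
(330, 230) [ 22  24 202]
warm 5826.0 ((262.8852844238281, 200.2377166748047), (65.09519958496094, 93.34235382080078), 84.80557250976562)
[[ 0.635   0.1541  0.021 ]
 [ 0.6529 -0.1441  0.021 ]
 [ 0.4463 -0.1542  0.021 ]
 [ 0.4284  0.1397  0.021 ]] [[ 0.5399 -0.0013  0.021 ]]
warm 3825.5 ((151.29934692382812, 225.97715759277344), (51.77886962890625, 81.36679077148438), 88.36341857910156)
[[0.5526 0.495  0.    ]
 [0.5521 0.2306 0.    ]
 [0.3859 0.2284 0.    ]
 [0.3863 0.4897 0.    ]]
warm 271.5 ((157.75, 140.75), (19.091880798339844, 18.384777069091797), 45.0)
[[0.7491 0.3814 0.    ]
 [0.7912 0.3382 0.    ]
 [0.7447 0.2941 0.    ]
 [0.7028 0.3373 0.    ]]
```

View pics/c1.png

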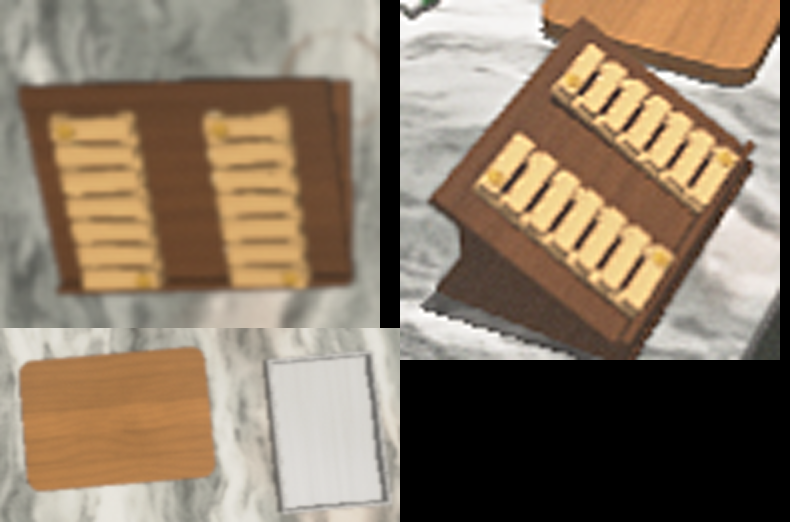

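The crop shows studs at the far-left and near-right corner of each trivet, so trivet +x points up the slope and +y to the left. The left trivet's top-view studs are at crop (63,130) and (140,280), the right one's at (220,132) and (290,280). In the side view they are at (494,176) and (661,257) for the left, and (574,80) and (727,158) for the right. Triangulating these now.

```bash
cat >> h.py <<'E'
def tri(f,a,g,b):
    e1,d1=ray(f,[a]);e2,d2=ray(g,[b]);d1=d1[0]/np.linalg.norm(d1);d2=d2[0]/np.linalg.norm(d2)
    A=np.zeros((3,3));B=np.zeros(3)
    for e,d in((e1,d1),(e2,d2)):
        M=np.eye(3)-np.outer(d,d);A+=M;B+=M@e
    P=np.linalg.solve(A,B);return P,[np.linalg.norm((np.eye(3)-np.outer(d,d))@(P-e))*1e3 for e,d in((e1,d1),(e2,d2))]
E
python3 - <<'E'
from h import *
f=cams.grab_frame("top");g=cams.grab_frame("side")
def ref(im,uv): # refine: orange-ness centroid near the point
    h=cv2.cvtColor(im,cv2.COLOR_BGR2HSV).astype(float);x,y=map(int,np.round(uv))
    w=h[y-3:y+4,x-3:x+4,1]*1.0; w=np.clip(w-np.percentile(w,70),0,None)*(h[y-3:y+4,x-3:x+4,2]>130)
    Y,X=np.mgrid[y-3:y+4,x-3:x+4]; return [(w*X).sum()/w.sum(),(w*Y).sum()/w.sum()]
t=lambda c:[c[0]/4+105-.4,c[1]/4+180-.4]
s=lambda c:[(c[0]-400)/4+195-.4,c[1]/4+225-.4]
for nm,a in(("L",[((63,130),(494,176)),((140,280),(661,257))]),("R",[((220,132),(574,80)),((290,280),(727,158))])):
    P=[]
    for p,q in a:
        r1,r2=ref(f["img"],t(p)),ref(g["img"],s(q)); X=tri(f,t(p),g,s(q)); print(nm,t(p),r1,s(q),r2,X, tri(f,r1,g,r2)[0]);P.append(X[0])
    d=P[0]-P[1];print("len",np.linalg.norm(d),"mid",(P[0]+P[1])/2,"tilt",np.degrees(np.arcsin(d[2]/.134)),"yaw of diag",np.degrees(np.arctan2(d[1],d[0]))- np.degrees(np.arctan2(36,134*.866)))
# board, tray corners by masks
hsv=cv2.cvtColor(f["img"],cv2.COLOR_BGR2HSV)
h2,s2,v2=[hsv[...,i].astype(int) for i in range(3)]
m=np.zeros(h2.shape,bool);m[150:252,205:325]=1
m&=(s2>90)&(v2>60)&(h2<25)
c=big(m)[0];w=zpl(f,c.reshape(-1,2),.021);r=cv2.minAreaRect((w[:,:2]*1e3).astype(np.float32));print("board",r)
e=f["img"].astype(int).mean(2);m=np.zeros(e.shape,bool);m[160:250,330:405]=1
m&=(e<135);m=cv2.morphologyEx(m.astype(np.uint8),cv2.MORPH_CLOSE,np.ones((3,3)))
c=big(m)[0];w=zpl(f,c.reshape(-1,2),.02);print("tray",cv2.contourArea(c),cv2.minAreaRect((w[:,:2]*1e3).astype(np.float32)))
# tray by interior bright
for u in((213+1,0),):pass
co=[(265,357),(368,353),(388,500),(282,510)]
w=zpl(f,[[x/2+205,(y-328)/2+155] for x,y in co],.023);print(w,w.mean(0))
# side check: project board corners
E
```

```text
L [120.35, 212.1] [np.float64(120.69017857142856), np.float64(212.52410714285716)] [218.1, 268.6] [np.float64(218.32734374999998), np.float64(268.86015625)] (array([0.5139, 0.4191, 0.1097]), [np.float64(0.047058964948218866), np.float64(0.04705896494805939)]) [0.513  0.4187 0.1086]
L [139.6, 249.6] [np.float64(140.3693617021277), np.float64(249.94978723404253)] [259.85, 288.85] [np.float64(259.72227231740305), np.float64(289.30477908025244)] (array([0.3974, 0.384 , 0.0447]), [np.float64(0.6692617420912933), np.float64(0.6692617420912933)]) [0.3971 0.383  0.0418]
len 0.1379278795672481 mid [0.4556 0.4016 0.0772] tilt 29.012447856773534 yaw of diag -0.46344302476616406
R [159.6, 212.6] [np.float64(159.39366515837105), np.float64(212.07058823529417)] [238.1, 244.6] [np.float64(237.82900302114808), np.float64(244.770996978852)] (array([0.5094, 0.3034, 0.1118]), [np.float64(0.5933107322957561), np.float64(0.5933107322957845)]) [0.5106 0.304  0.1112]
R [177.1, 249.6] [np.float64(177.07203389830508), np.float64(249.16949152542375)] [276.35, 264.1] [np.float64(275.94812925170066), np.float64(264.2857142857143)] (array([0.3946, 0.2682, 0.0453]), [np.float64(0.016762910903435752), np.float64(0.016762910903504322)]) [0.3959 0.2685 0.0443]
len 0.13723213022596517 mid [0.452  0.2858 0.0786] tilt 29.761334346964325 yaw of diag -0.1830167449911393
board ((541.353271484375, -1.05322265625), (207.6482696533203, 297.3307800292969), 2.9642319679260254)
tray 95.0 ((513.5117797851562, -410.3769836425781), (228.3613739013672, 8.150457382202148), 3.2742602825164795)
[[ 0.6305 -0.2418  0.023 ]
 [ 0.6318 -0.4051  0.023 ]
 [ 0.3996 -0.4224  0.023 ]
 [ 0.3887 -0.2567  0.023 ]] [ 0.5127 -0.3315  0.023 ]
```

Stud spacing comes to 138 mm (139 expected), tilt 29–30° and separation 116 mm, which all agree with the task. Board centre is (0.541, -0.001) with yaw +3°, and the tray centre is (0.513, -0.332). Moving to above the right-hand trivet.

```bash
python3 -m inch '[{"dp":[30,40,7],"angular":[0,0,-0.1]},{"dp":[30,40,7],"angular":[0,0,-0.1]},{"dp":[30,40,7],"angular":[0,0,-0.1]},{"dp":[30,40,7],"angular":[0,0,-0.119]},{"dp":[30,40,7],"angular":[0,0,0]}]' 95 20
python3 -m inch '[{"dp":[0,45,0],"angular":[0,0,0]},{"dp":[0,45,0],"angular":[0,0,0]},{"dp":[0,45,0],"angular":[0,0,0]},{"dp":[0,45,0],"angular":[0,0,0]},{"dp":[0,45,0],"angular":[0,0,0]}]'
python3 -m inch '[{"dp":[0,45,0],"angular":[0,0,0]},{"dp":[0,45,0],"angular":[0,0,0]},{"dp":[0,45,0],"angular":[0,0,0]},{"dp":[0,45,0],"angular":[0,0,0]},{"dp":[0,45,0],"angular":[0,0,0]}]'
python3 -m inch '[{"dp":[0,46,0],"angular":[0,-0.13,0]},{"dp":[0,46,0],"angular":[0,-0.13,0]},{"dp":[0,46,0],"angular":[0,-0.13,0]},{"dp":[0,46,0],"angular":[0,-0.13,0]},{"dp":[0,46,0],"angular":[0,0,0]}]'
python3 -c "
from h import *
s=ctrl.read_state();print(s['ee_pos'],s['eef_rot'],s['joint_pos'],s['wrist_force'])"
```

```text
clock: 0.8
ee_pos: [0.4035, -0.3985, 0.2196]
eef_rot: [[1.0, -0.02, 0.0], [-0.02, -1.0, -0.0], [0.0, 0.0, -1.0]]
wrist_force: [0.1, -0.9, -0.1]
gripper_width: 0.0949
grasp_force: 0.0
clock: 1.3
ee_pos: [0.4024, -0.1735, 0.2193]
eef_rot: [[1.0, -0.018, 0.001], [-0.018, -1.0, -0.0], [0.001, 0.0, -1.0]]
wrist_force: [-0.1, 1.3, 0.5]
gripper_width: 0.095
grasp_force: 0.0
clock: 1.8
ee_pos: [0.4023, 0.0516, 0.2195]
eef_rot: [[1.0, -0.017, 0.001], [-0.017, -1.0, -0.0], [0.001, -0.0, -1.0]]
wrist_force: [1.9, 0.1, 0.3]
gripper_width: 0.0951
grasp_force: 0.0
clock: 2.3
ee_pos: [0.3989, 0.2784, 0.2165]
eef_rot: [[0.87, -0.012, 0.492], [-0.014, -1.0, 0.0], [0.492, -0.007, -0.871]]
wrist_force: [1.0, -1.2, -0.5]
gripper_width: 0.0952
grasp_force: 0.0
[0.3989 0.2784 0.2165] [[ 0.8705 -0.0124  0.4921]
 [-0.0143 -0.9999  0.    ]
 [ 0.492  -0.007  -0.8706]] [ 40.8143 -32.1784 128.4453 -21.3049  62.2753 138.0364] [ 1.0346 -1.1753 -0.48  ]
```

```bash
python3 -m inch '[{"dp":[4,1,-20],"angular":[0,0,0]},{"dp":[4,1,-20],"angular":[0,0,0]},{"dp":[4,1,-20],"angular":[0,0,0]},{"dp":[2,1,-18],"angular":[0,0,0]},{"dp":[0,0,0],"angular":[0,0,0]}]'
python3 - <<'E'
from h import *
s=ctrl.read_state();print(s['ee_pos'],s['eef_rot'][:,2],s['joint_pos'])
g=cams.grab_frame("side");f=cams.grab_frame("top")
W=np.zeros((440,790,3),np.uint8);W[:440,:360]=cv2.resize(g["img"][205:315,195:285],None,fx=4,fy=4);W[:400,370:770]=cv2.resize(f["img"][160:260,100:200],None,fx=4,fy=4);cv2.imwrite("pics/c2.png",W)
E
```

```text
clock: 2.8
ee_pos: [0.4152, 0.2801, 0.1375]
eef_rot: [[0.873, -0.016, 0.487], [-0.016, -1.0, -0.005], [0.487, -0.004, -0.873]]
wrist_force: [-0.9, 0.3, -0.3]
gripper_width: 0.0952
grasp_force: 0.0
[0.4152 0.2801 0.1375] [ 0.487  -0.0047 -0.8734] [ 39.4153 -26.0991 132.1793 -23.0345  53.0863 140.948 ]
```

View pics/c2.png

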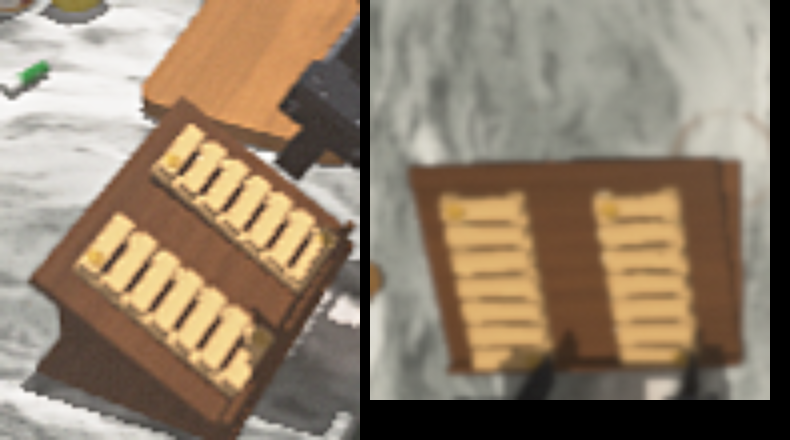

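The pictures show the fingers straddling the right trivet once parallax is allowed for (finger midpoint ≈ crop x 653 against trivet ≈ 655). Descending along the panel normal.

```bash
python3 -m inch '[{"dp":[8,3,-13],"angular":[0,-0.015,0]},{"dp":[8,3,-13],"angular":[0,0,0]},{"dp":[8,0,-13],"angular":[0,0,0]},{"dp":[8,0,-13],"angular":[0,0,0]},{"dp":[0,0,0],"angular":[0,0,0]}]'
python3 -m inch '[{"dp":[4,0,-6],"angular":[0,0,0]},{"dp":[4,0,-6],"angular":[0,0,0]},{"dp":[0,0,0],"angular":[0,0,0]},{"dp":[0,0,0],"angular":[0,0,0]},{"dp":[0,0,0],"angular":[0,0,0]}]'

```

```text
clock: 3.4
ee_pos: [0.4492, 0.287, 0.0889]
eef_rot: [[0.864, -0.017, 0.504], [-0.018, -1.0, -0.002], [0.504, -0.007, -0.864]]
wrist_force: [-0.1, -0.9, -1.2]
gripper_width: 0.0956
grasp_force: 0.0
clock: 3.9
ee_pos: [0.457, 0.2876, 0.0775]
eef_rot: [[0.863, -0.016, 0.505], [-0.017, -1.0, -0.001], [0.505, -0.008, -0.863]]
wrist_force: [0.8, -0.3, 0.4]
gripper_width: 0.0954
grasp_force: 0.0
```

```bash
python3 -m inch '[{"dp":[-1,-2,-4],"angular":[0,0,0]},{"dp":[0,0,0],"angular":[0,0,0]},{"dp":[0,0,0],"angular":[0,0,0]},{"dp":[0,0,0],"angular":[0,0,0]},{"dp":[0,0,0],"angular":[0,0,0]}]' 
python3 -m inch '[{"dp":[0,0,0],"angular":[0,0,0]},{"dp":[0,0,0],"angular":[0,0,0]},{"dp":[0,0,0],"angular":[0,0,0]},{"dp":[0,0,0],"angular":[0,0,0]},{"dp":[0,0,0],"angular":[0,0,0]}]' 40 20

```

```text
clock: 4.4
ee_pos: [0.456, 0.2855, 0.0732]
eef_rot: [[0.863, -0.016, 0.505], [-0.017, -1.0, -0.001], [0.505, -0.008, -0.863]]
wrist_force: [-0.3, -0.1, 0.4]
gripper_width: 0.0947
grasp_force: 0.0
clock: 4.9
ee_pos: [0.4559, 0.2854, 0.0731]
eef_rot: [[0.863, -0.016, 0.504], [-0.017, -1.0, -0.001], [0.504, -0.008, -0.863]]
wrist_force: [0.2, -0.4, 0.3]
gripper_width: 0.0602
grasp_force: 0.0
```

```bash
python3 -m inch '[{"dp":[0,0,0],"angular":[0,0,0]},{"dp":[0,0,0],"angular":[0,0,0]},{"dp":[-3,0,5],"angular":[0,0,0]},{"dp":[-8,0,14],"angular":[0,0,0]},{"dp":[-8,0,14],"angular":[0,0,0]}]' 
python3 -m inch '[{"dp":[-10,0,18],"angular":[0,0,0]},{"dp":[-10,0,18],"angular":[0,0,0]},{"dp":[-10,0,18],"angular":[0,0,0]},{"dp":[-5,0,10],"angular":[0,0,0]},{"dp":[0,0,0],"angular":[0,0,0]}]'
python3 -c "
from h import *
f=cams.grab_frame('side');g=cams.grab_frame('top')
cv2.imwrite('pics/c3.png',np.hstack([cv2.resize(f['img'][165:315,170:320],None,fx=2.6,fy=2.6),cv2.resize(g['img'][130:280,100:250],None,fx=2.6,fy=2.6)]))"
```

```text
clock: 5.4
ee_pos: [0.4363, 0.2852, 0.1063]
eef_rot: [[0.864, -0.016, 0.504], [-0.017, -1.0, -0.002], [0.504, -0.007, -0.864]]
wrist_force: [0.8, 0.8, -0.0]
gripper_width: 0.0397
grasp_force: 0.0
clock: 5.9
ee_pos: [0.4023, 0.2864, 0.1725]
eef_rot: [[0.862, -0.015, 0.507], [-0.018, -1.0, 0.002], [0.507, -0.01, -0.862]]
wrist_force: [-0.2, 0.3, -0.0]
gripper_width: 0.0402
grasp_force: 0.0
```

View pics/c3.png

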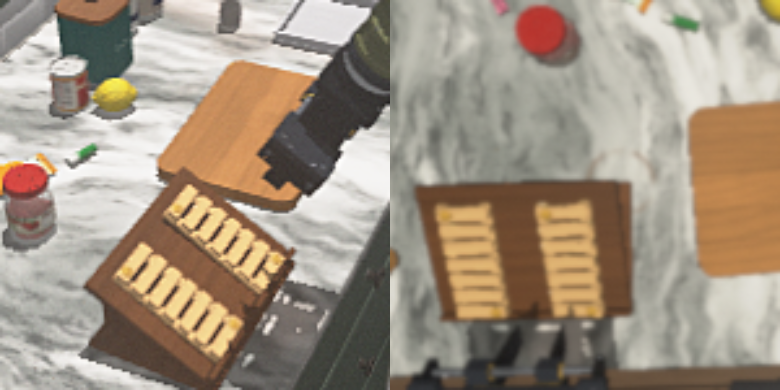

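The picture shows nothing held and the trivet still in place: right stud at top px (159.6, 211.5), unmoved. The fingers closed above it, so I'll check projected fingertip positions against the pictures.

```bash
python3 - <<'E'
from h import *
s=ctrl.read_state();p=s['ee_pos'];R=s['eef_rot'];print(p,s['gripper_width'])
f=cams.grab_frame('side');g=cams.grab_frame('top')
fs=cv2.resize(f['img'][185:285,230:330],None,fx=4,fy=4);gs=cv2.resize(g['img'][210:290,90:190],None,fx=4,fy=4)
for y in(-.02,.02):
    P=p+R@np.array([0,y,.008])
    a=proj(f,P)[0];b=proj(g,P)[0];print(a,b)
    cv2.circle(fs,tuple(int(v) for v in (a-[230,185])*4+2),4,(0,0,255),1)
    cv2.circle(gs,tuple(int(v) for v in (b-[90,210])*4+2),4,(0,0,255),1)
# predicted studs, trivet corner model for right trivet
W=np.zeros((400,800,3),np.uint8);W[:400,:400]=fs;W[:320,400:]=gs;cv2.imwrite('pics/c4.png',W)
E
```

```text
[0.4018 0.2853 0.1697] 0.040266616758822336
[268.282  241.9149] [154.079  249.6562]
[274.0448 234.1129] [168.5553 249.4414]
```

View pics/c4.png

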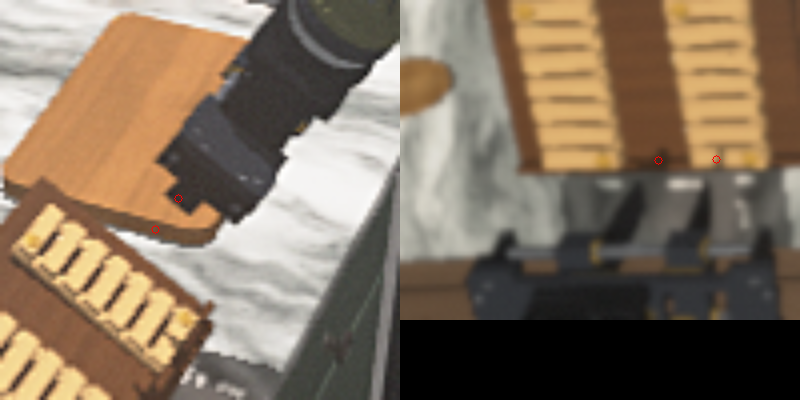

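The top view has the tips near the predicted spots. The side view seems to show them about 7 px away (at (185,208) instead of (155,230)), so I'm taking a brighter crop with the tool axis drawn on.

```bash
python3 - <<'E'
from h import *
s=ctrl.read_state();p=s['ee_pos'];R=s['eef_rot']
f=cams.grab_frame('side');g=cams.grab_frame('top')
def crop(f,x,y,w,h,k):
    im=f['img'][y:y+h,x:x+w].astype(float)/255;im=(255*np.clip(im,0,1)**.45).astype(np.uint8)
    im=cv2.resize(im,None,fx=k,fy=k,interpolation=cv2.INTER_CUBIC)
    for Y,c in((-.02,(0,0,255)),(.02,(255,0,0))):
        for Z in(.008,-.011,-.07):
            a=(proj(f,p+R@np.array([0,Y,Z]))[0]-[x,y])*k+k/2
            cv2.circle(im,tuple(int(v) for v in a),3,c,1)
    return im
W=np.zeros((560,800,3),np.uint8);A=crop(f,235,190,75,80,7)[:560,:400*2];W[:A.shape[0],:A.shape[1]]=A[:, :525]
B=crop(g,135,225,50,60,5);W[:B.shape[0],530:530+B.shape[1]]=B
cv2.imwrite('pics/c5.png',W)
E
```

```text
(no output)
```

View pics/c5.png

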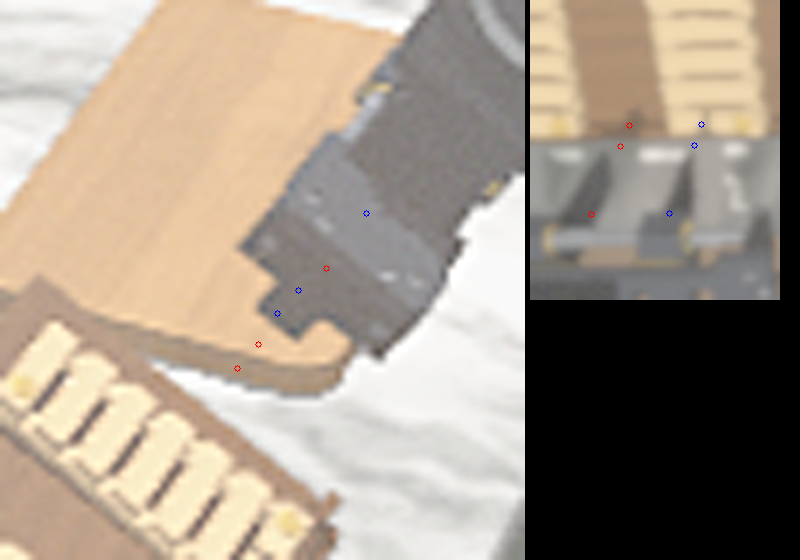

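The side crop has the visible near-finger tip at about (274.7, 236.3). The top crop has the left finger's tip at about (152.6, 253), short of the prediction. Triangulating this.

```bash
python3 - <<'E'
from h import *
s=ctrl.read_state();p=s['ee_pos'];R=s['eef_rot']
f=cams.grab_frame('side');g=cams.grab_frame('top')
for a,b in (((274.7,236.3),(152.6,253)),((274.7,236.3),(167,254.5))):
    P,e=tri(f,a,g,b);print(P,e,"tool frame mm",R.T@(P-p)*1e3)
# top dark-pixel profile along each finger axis, tool z from -40..15
for Y in(-.03,.03):
    Z=np.arange(-50,16,5)/1e3
    for n,c in(('top',g),('side',f)):
        uv=np.round(proj(c,p+(R@np.c_[0*Z,Y+0*Z,Z].T).T)).astype(int)
        print(n,Y,[int(c['img'][v,u].mean()) for u,v in uv])
E
```

```text
[0.394  0.3007 0.1856] [np.float64(5.566349223141064), np.float64(5.566349223141175)] tool frame mm [  1.6628 -15.7665 -18.5803]
[0.3958 0.2716 0.1621] [np.float64(4.358596841314854), np.float64(4.358596841315012)] tool frame mm [-8.143  13.4172  2.7098]
top -0.03 [31, 31, 39, 36, 46, 45, 56, 56, 68, 52, 49, 51, 63, 74]
side -0.03 [56, 51, 44, 69, 158, 147, 142, 145, 77, 83, 80, 107, 107, 247]
top 0.03 [85, 85, 97, 96, 100, 100, 100, 103, 97, 92, 135, 163, 170, 164]
side 0.03 [82, 80, 81, 63, 62, 56, 56, 53, 60, 53, 56, 55, 48, 49]
```

The tip appears about 25 mm further back than nominal, which explains the miss. I'll settle it by feel: reopen, go back to the pose known to be free, then descend along the normal in small steps and watch the force.

```bash
python3 -m inch '[{"dp":[0,0,0],"angular":[0,0,0]},{"dp":[0,0,0],"angular":[0,0,0]},{"dp":[0,0,0],"angular":[0,0,0]},{"dp":[0,0,0],"angular":[0,0,0]},{"dp":[14,0,-24],"angular":[0,0,0]}]' 95 20
python3 -m inch '[{"dp":[14,0,-24],"angular":[0,0,0]},{"dp":[14,0,-24],"angular":[0,0,0]},{"dp":[12,0,-21],"angular":[0,0,0]},{"dp":[0,0,0],"angular":[0,0,0]},{"dp":[0,0,0],"angular":[0,0,0]}]'
python3 -m inch '[{"dp":[1,0,-1.7],"angular":[0,0,0]},{"dp":[1,0,-1.7],"angular":[0,0,0]},{"dp":[1,0,-1.7],"angular":[0,0,0]},{"dp":[0,0,0],"angular":[0,0,0]},{"dp":[0,0,0],"angular":[0,0,0]}]'
python3 -m inch '[{"dp":[1,0,-1.7],"angular":[0,0,0]},{"dp":[1,0,-1.7],"angular":[0,0,0]},{"dp":[1,0,-1.7],"angular":[0,0,0]},{"dp":[0,0,0],"angular":[0,0,0]},{"dp":[0,0,0],"angular":[0,0,0]}]'
```

```text
clock: 6.8
ee_pos: [0.4176, 0.2876, 0.1504]
eef_rot: [[0.86, -0.014, 0.51], [-0.019, -1.0, 0.004], [0.51, -0.013, -0.86]]
wrist_force: [0.3, -0.6, 0.3]
gripper_width: 0.0748
grasp_force: 0.0
clock: 7.3
ee_pos: [0.4558, 0.2852, 0.0769]
eef_rot: [[0.864, -0.016, 0.504], [-0.017, -1.0, -0.002], [0.504, -0.007, -0.864]]
wrist_force: [0.4, 0.4, 1.0]
gripper_width: 0.0949
grasp_force: 0.0
clock: 7.8
ee_pos: [0.4589, 0.2855, 0.0722]
eef_rot: [[0.863, -0.015, 0.505], [-0.017, -1.0, -0.001], [0.505, -0.008, -0.863]]
wrist_force: [-0.3, 0.0, 0.3]
gripper_width: 0.0954
grasp_force: 0.0
clock: 8.3
ee_pos: [0.4618, 0.2853, 0.0667]
eef_rot: [[0.864, -0.016, 0.504], [-0.017, -1.0, -0.002], [0.504, -0.007, -0.864]]
wrist_force: [0.4, 0.6, 0.8]
gripper_width: 0.095
grasp_force: 0.0
```

```bash
python3 -m inch '[{"dp":[1,0,-1.7],"angular":[0,0,0]},{"dp":[1,0,-1.7],"angular":[0,0,0]},{"dp":[0,0,0],"angular":[0,0,0]},{"dp":[0,0,0],"angular":[0,0,0]},{"dp":[0,0,0],"angular":[0,0,0]}]'
python3 -m inch '[{"dp":[1,0,-1.7],"angular":[0,0,0]},{"dp":[1,0,-1.7],"angular":[0,0,0]},{"dp":[0,0,0],"angular":[0,0,0]},{"dp":[0,0,0],"angular":[0,0,0]},{"dp":[0,0,0],"angular":[0,0,0]}]'
```

```text
clock: 8.8
ee_pos: [0.4639, 0.2854, 0.0635]
eef_rot: [[0.863, -0.016, 0.504], [-0.017, -1.0, -0.001], [0.504, -0.008, -0.863]]
wrist_force: [-0.2, -0.9, -0.4]
gripper_width: 0.0951
grasp_force: 0.0
clock: 9.3
ee_pos: [0.4659, 0.2854, 0.0601]
eef_rot: [[0.863, -0.016, 0.504], [-0.017, -1.0, -0.001], [0.504, -0.008, -0.863]]
wrist_force: [0.8, 0.6, -1.1]
gripper_width: 0.0951
grasp_force: 0.0
```

```bash
python3 -m inch '[{"dp":[1,0,-1.7],"angular":[0,0,0]},{"dp":[1,0,-1.7],"angular":[0,0,0]},{"dp":[0,0,0],"angular":[0,0,0]},{"dp":[0,0,0],"angular":[0,0,0]},{"dp":[0,0,0],"angular":[0,0,0]}]'
python3 -m inch '[{"dp":[1,0,-1.7],"angular":[0,0,0]},{"dp":[0,0,0],"angular":[0,0,0]},{"dp":[0,0,0],"angular":[0,0,0]},{"dp":[0,0,0],"angular":[0,0,0]},{"dp":[0,0,0],"angular":[0,0,0]}]'
python3 - <<'E'
from h import *
s=ctrl.read_state();p=s['ee_pos'];R=s['eef_rot'];print(p,s['wrist_force'])
f=cams.grab_frame('side');g=cams.grab_frame('top')
A=cv2.resize(f['img'][220:300,205:295],None,fx=4.4,fy=4.4,interpolation=cv2.INTER_CUBIC);B=cv2.resize(g['img'][190:270,110:200],None,fx=4.4,fy=4.4,interpolation=cv2.INTER_CUBIC)
W=np.hstack([A,B]);W=(255*(W/255.)**.55).astype(np.uint8);cv2.imwrite('pics/c6.png',W)
E
```

```text
clock: 9.8
ee_pos: [0.4679, 0.2854, 0.0567]
eef_rot: [[0.863, -0.016, 0.504], [-0.017, -1.0, -0.001], [0.504, -0.008, -0.863]]
wrist_force: [-0.0, -0.4, -0.7]
gripper_width: 0.095
grasp_force: 0.0
clock: 10.3
ee_pos: [0.4689, 0.2854, 0.055]
eef_rot: [[0.863, -0.016, 0.504], [-0.017, -1.0, -0.001], [0.504, -0.008, -0.863]]
wrist_force: [0.3, 0.6, 0.0]
gripper_width: 0.0951
grasp_force: 0.0
[0.4689 0.2854 0.055 ] [0.2964 0.6299 0.0094]
```

View pics/c6.png

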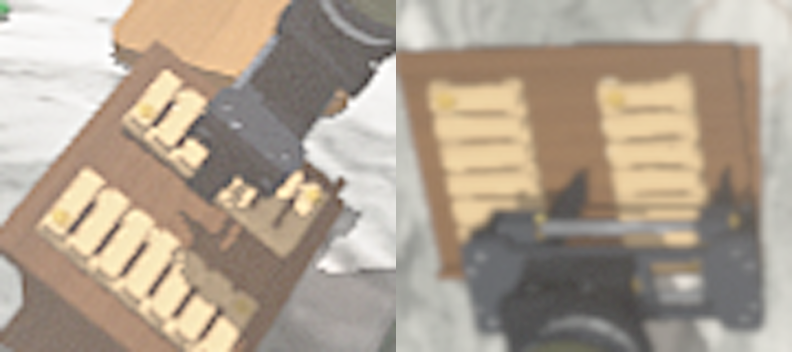

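The picture shows both fingers straddling the right trivet at about mid-length (top crop (575,180) and (727,190)), with no contact yet. Continuing to descend.

```bash
python3 -m inch '[{"dp":[1,0,-1.7],"angular":[0,0,0]},{"dp":[0,0,0],"angular":[0,0,0]},{"dp":[0,0,0],"angular":[0,0,0]},{"dp":[0,0,0],"angular":[0,0,0]},{"dp":[0,0,0],"angular":[0,0,0]}]' | grep -E "pos|wrist"
python3 -m inch '[{"dp":[1,0,-1.7],"angular":[0,0,0]},{"dp":[0,0,0],"angular":[0,0,0]},{"dp":[0,0,0],"angular":[0,0,0]},{"dp":[0,0,0],"angular":[0,0,0]},{"dp":[0,0,0],"angular":[0,0,0]}]'| grep -E "pos|wrist"

```

```text
ee_pos: [0.4699, 0.2854, 0.0533]
wrist_force: [-0.8, 0.1, 0.2]
ee_pos: [0.4709, 0.2854, 0.0516]
wrist_force: [-0.1, 0.5, 0.2]
```

```bash
for i in 1 2; do python3 -m inch '[{"dp":[0,0,0],"angular":[0,0,0]},{"dp":[0,0,0],"angular":[0,0,0]},{"dp":[0,0,0],"angular":[0,0,0]},{"dp":[0,0,0],"angular":[0,0,0]},{"dp":[0,0,0],"angular":[0,0,0]}]' 40 15; done
```

```text
clock: 11.9
ee_pos: [0.4709, 0.2854, 0.0515]
eef_rot: [[0.863, -0.016, 0.504], [-0.017, -1.0, -0.001], [0.504, -0.008, -0.864]]
wrist_force: [0.1, 0.0, -0.0]
gripper_width: 0.0607
grasp_force: 0.0
clock: 12.4
ee_pos: [0.4709, 0.2855, 0.0516]
eef_rot: [[0.863, -0.016, 0.504], [-0.017, -1.0, -0.001], [0.504, -0.008, -0.863]]
wrist_force: [-1.2, 0.8, 0.7]
gripper_width: 0.0402
grasp_force: 0.5
```

Still nothing held, so the tips are still above the slats. With the fingers closed to 40 mm I'll feel down onto the slat's top to get the real tip length.

```bash
Z='{"dp":[0,0,0],"angular":[0,0,0]}'
python3 -m inch '[{"dp":[1,0,-1.7],"angular":[0,0,0]},{"dp":[0,0,0],"angular":[0,0,0]},{"dp":[0,0,0],"angular":[0,0,0]},{"dp":[0,0,0],"angular":[0,0,0]},{"dp":[0,0,0],"angular":[0,0,0]}]' | grep -E "pos|wrist"
python3 -m inch '[{"dp":[1,0,-1.7],"angular":[0,0,0]},{"dp":[0,0,0],"angular":[0,0,0]},{"dp":[0,0,0],"angular":[0,0,0]},{"dp":[0,0,0],"angular":[0,0,0]},{"dp":[0,0,0],"angular":[0,0,0]}]'| grep -E "pos|wrist"

```

```text
ee_pos: [0.4712, 0.2856, 0.0513]
wrist_force: [-18.8, -2.9, 17.8]
ee_pos: [0.4714, 0.2856, 0.0512]
wrist_force: [-39.0, -6.7, 37.9]
```

Contact came at TCP (0.471, 0.2855, 0.0515). Backing off, and checking which tool-z for the tips agrees with the pictures.

```bash
python3 -m inch '[{"dp":[-4,0,7],"angular":[0,0,0]},{"dp":[-6,0,10],"angular":[0,0,0]},{"dp":[-6,0,10],"angular":[0,0,0]},{"dp":[0,0,0],"angular":[0,0,0]},{"dp":[0,0,0],"angular":[0,0,0]}]' 95 | grep -E "pos|wrist|wid"
python3 - <<'E'
from h import *
f=cams.grab_frame('side');g=cams.grab_frame('top')
R=np.array([[0.863,-0.016,0.504],[-0.017,-1,-.001],[.504,-.008,-.863]])
p=np.array([.4689,.2854,.055])
for Y in(-.0535,.0535):
  for Z in(.008,-.01,-.02,-.03,-.04):
    P=p+R@[0,Y,Z];a=proj(f,P)[0];b=proj(g,P)[0];print(Y,Z,"c6 side",(a-[205,220])*4.4,"top",(b-[110,190])*4.4+[396,0])
p=np.array([.4018,.2853,.1697])
for Y in(-.026,.026):
  for Z in(.008,-.01,-.02,-.03,-.04):
    P=p+R@[0,Y,Z];a=proj(f,P)[0];b=proj(g,P)[0];print(Y,Z,"c5 side",(a-[235,190])*7,"top",(b-[135,225])*5+[530,0])
E
```

```text
ee_pos: [0.457, 0.2855, 0.0756]
wrist_force: [-0.1, 1.0, 0.0]
gripper_width: 0.0747
-0.0535 0.008 c6 side [170.6529 220.484 ] top [588.5288 151.9169]
-0.0535 -0.01 c6 side [181.4415 208.6055] top [582.1095 165.5578]
-0.0535 -0.02 c6 side [187.5312 201.8989] top [578.4608 173.3105]
-0.0535 -0.03 c6 side [193.6908 195.1139] top [574.7515 181.1917]
-0.0535 -0.04 c6 side [199.9214 188.2493] top [570.9799 189.2047]
0.0535 0.008 c6 side [238.95   129.6779] top [740.7535 149.7539]
0.0535 -0.01 c6 side [249.7547 117.6048] top [736.5692 163.3594]
0.0535 -0.02 c6 side [255.8463 110.7963] top [734.191  171.0918]
0.0535 -0.03 c6 side [262.0027 103.9142] top [731.7733 178.9524]
0.0535 -0.04 c6 side [268.2247  96.9574] top [729.3151 186.9443]
-0.026 0.008 c5 side [226.7097 371.6989] top [614.5509 123.3977]
-0.026 -0.01 c5 side [246.7177 349.5205] top [606.2114 142.8535]
-0.026 -0.02 c5 side [258.018  336.9905] top [601.458 153.942]
-0.026 -0.03 c5 side [269.4531 324.3082] top [596.6156 165.2374]
-0.026 -0.04 c5 side [281.025  311.4711] top [591.6817 176.7456]
0.026 0.008 c5 side [279.2137 300.7526] top [708.6782 122.0393]
0.026 -0.01 c5 side [299.1198 278.5305] top [701.8908 141.4689]
0.026 -0.02 c5 side [310.3553 265.9841] top [698.0222 152.5422]
0.026 -0.03 c5 side [321.7193 253.2914] top [694.0811 163.8221]
0.026 -0.04 c5 side [333.2138 240.4501] top [690.0656 175.3144]
```

The pictures agree with the touch: the tips sit about 30 mm *behind* the reported TCP (Z ≈ −30), a 38 mm offset along the tool axis. I'm taking the touch as reference and going 11 mm past it with open fingers.

```bash
python3 -m inch '[{"dp":[0,0,0],"angular":[0,0,0]},{"dp":[0,0,0],"angular":[0,0,0]},{"dp":[6,0,-10],"angular":[0,0,0]},{"dp":[7,0,-12],"angular":[0,0,0]},{"dp":[0,0,0],"angular":[0,0,0]}]' 95 | grep -E "pos|wrist|wid"
python3 -m inch '[{"dp":[1,0,-2],"angular":[0,0,0]},{"dp":[1,0,-2],"angular":[0,0,0]},{"dp":[0.5,0,-1],"angular":[0,0,0]},{"dp":[0,0,0],"angular":[0,0,0]},{"dp":[0,0,0],"angular":[0,0,0]}]' 95 | grep -E "pos|wrist|wid"
```

```text
ee_pos: [0.4692, 0.2842, 0.0504]
wrist_force: [-0.5, 0.0, -0.1]
gripper_width: 0.0949
ee_pos: [0.4725, 0.2855, 0.0485]
wrist_force: [0.1, 0.4, 0.3]
gripper_width: 0.0949
```

```bash
python3 -m inch '[{"dp":[1,0,-1.7],"angular":[0,0,0]},{"dp":[0,0,0],"angular":[0,0,0]},{"dp":[0,0,0],"angular":[0,0,0]},{"dp":[0,0,0],"angular":[0,0,0]},{"dp":[0,0,0],"angular":[0,0,0]}]' 95 | grep -E "pos|wrist|wid"
```

```text
ee_pos: [0.4734, 0.2854, 0.0465]
wrist_force: [0.2, -0.3, -0.2]
gripper_width: 0.0953
```

```bash
python3 -m inch '[{"dp":[1,0,-1.7],"angular":[0,0,0]},{"dp":[1,0,-1.7],"angular":[0,0,0]},{"dp":[0,0,0],"angular":[0,0,0]},{"dp":[0,0,0],"angular":[0,0,0]},{"dp":[0,0,0],"angular":[0,0,0]}]' 95 | grep -E "pos|wrist|wid"
python3 -m inch '[{"dp":[0.5,0,-1],"angular":[0,0,0]},{"dp":[0,0,0],"angular":[0,0,0]},{"dp":[0,0,0],"angular":[0,0,0]},{"dp":[0,0,0],"angular":[0,0,0]},{"dp":[0,0,0],"angular":[0,0,0]}]' 40 15| grep -E "pos|wrist|wid|gra"
python3 -m inch '[{"dp":[0,0,0],"angular":[0,0,0]},{"dp":[0,0,0],"angular":[0,0,0]},{"dp":[0,0,0],"angular":[0,0,0]},{"dp":[0,0,0],"angular":[0,0,0]},{"dp":[0,0,0],"angular":[0,0,0]}]' | grep -E "pos|wrist|wid|gra"
```

```text
ee_pos: [0.4754, 0.2854, 0.043]
wrist_force: [-0.5, -0.3, 0.6]
gripper_width: 0.095
ee_pos: [0.476, 0.2855, 0.0422]
wrist_force: [0.8, 2.6, 0.2]
gripper_width: 0.0604
grasp_force: 0.8
ee_pos: [0.476, 0.2855, 0.0422]
wrist_force: [1.3, 0.5, 0.1]
gripper_width: 0.0598
grasp_force: 15.0
```

Grasped: 59.8 mm, 15 N. Lifting and carrying to above the right half of the board.

```bash
python3 -m inch '[{"dp":[-5,0,9],"angular":[0,0,0]},{"dp":[-10,0,17],"angular":[0,0,0]},{"dp":[-15,0,26],"angular":[0,0,0]},{"dp":[-15,0,26],"angular":[0,0,0]},{"dp":[-15,0,26],"angular":[0,0,0]}]' - 20| grep -E "pos|wrist|wid|gra"
python3 -m inch '[{"dp":[12,-36,-5],"angular":[0,0.1,0]},{"dp":[12,-36,-5],"angular":[0,0.107,0]},{"dp":[12,-36,-5],"angular":[0,0.107,0]},{"dp":[12,-36,-5],"angular":[0,0.107,0]},{"dp":[12,-36,-5],"angular":[0,0.107,0]}]' | grep -E "pos|wrist|wid|gra"
python3 -m inch '[{"dp":[14,-36,-9],"angular":[0,0,0.017]},{"dp":[14,-36,-9],"angular":[0,0,0.017]},{"dp":[14,-36,-9],"angular":[0,0,0.017]},{"dp":[14,-36,-9],"angular":[0,0,0.017]},{"dp":[12,-36,-9],"angular":[0,0,0]}]' | grep -E "pos|wrist|wid|gra"
python3 -m inch '[{"dp":[0,0,0],"angular":[0,0,0]},{"dp":[0,0,0],"angular":[0,0,0]},{"dp":[0,0,0],"angular":[0,0,0]},{"dp":[0,0,0],"angular":[0,0,0]},{"dp":[0,0,0],"angular":[0,0,0]}]'
```

```text
ee_pos: [0.4142, 0.2846, 0.1461]
wrist_force: [-0.1, 0.4, -2.2]
gripper_width: 0.0597
grasp_force: 20.0
ee_pos: [0.4756, 0.1041, 0.1219]
wrist_force: [0.4, 0.4, -2.1]
gripper_width: 0.0597
grasp_force: 20.0
ee_pos: [0.5434, -0.0758, 0.0755]
wrist_force: [0.5, -0.0, -1.3]
gripper_width: 0.0599
grasp_force: 20.0
clock: 19.0
ee_pos: [0.5438, -0.0736, 0.0765]
eef_rot: [[0.999, 0.052, 0.001], [0.052, -0.999, -0.001], [0.001, 0.001, -1.0]]
wrist_force: [-0.7, -0.3, -1.1]
gripper_width: 0.0598
grasp_force: 20.0
```

```bash
python3 -m inch '[{"dp":[0,0,-20],"angular":[0,0,0]},{"dp":[0,0,-20],"angular":[0,0,0]},{"dp":[0,0,-18],"angular":[0,0,0]},{"dp":[0,-1,-10],"angular":[0,0,0]},{"dp":[0,-1,-2],"angular":[0,0,0]}]' | grep -E "pos|wrist|wid|gra"
python3 -m inch '[{"dp":[0,0,-1],"angular":[0,0,0]},{"dp":[0,0,-1],"angular":[0,0,0]},{"dp":[0,0,-1],"angular":[0,0,0]},{"dp":[0,0,-1],"angular":[0,0,0]},{"dp":[0,0,0],"angular":[0,0,0]}]' | grep -E "pos|wrist|wid|gra"
python3 -c "
from h import *
f=cams.grab_frame('side');cv2.imwrite('pics/c7.png',cv2.resize(f['img'][170:270,215:335],None,fx=6,fy=6))"
```

```text
ee_pos: [0.5428, -0.0759, 0.0048]
wrist_force: [-0.9, -0.1, -2.3]
gripper_width: 0.0594
grasp_force: 20.0
ee_pos: [0.544, -0.0767, 0.0023]
wrist_force: [-0.3, 0.2, -1.0]
gripper_width: 0.0596
grasp_force: 20.0
```

```bash
python3 -m inch '[{"dp":[0,0,-1],"angular":[0,0,0]},{"dp":[0,0,-1],"angular":[0,0,0]},{"dp":[0,0,-1],"angular":[0,0,0]},{"dp":[0,0,-1],"angular":[0,0,0]},{"dp":[0,0,0],"angular":[0,0,0]}]' | grep -E "pos|wrist|wid|gra"
python3 -m inch '[{"dp":[0,0,-1],"angular":[0,0,0]},{"dp":[0,0,-1],"angular":[0,0,0]},{"dp":[0,0,0],"angular":[0,0,0]},{"dp":[0,0,0],"angular":[0,0,0]},{"dp":[0,0,0],"angular":[0,0,0]}]' | grep -E "pos|wrist|wid|gra"
```

```text
ee_pos: [0.5437, -0.0766, -0.0022]
wrist_force: [0.3, -0.2, -1.6]
gripper_width: 0.0598
grasp_force: 20.0
ee_pos: [0.544, -0.0766, -0.0026]
wrist_force: [-4.8, 0.1, 5.1]
gripper_width: 0.0595
grasp_force: 20.0
```

Contact felt. Releasing and going for the second trivet.

```bash
python3 -m inch '[{"dp":[0,0,0.5],"angular":[0,0,0]},{"dp":[0,0,0],"angular":[0,0,0]},{"dp":[0,0,0],"angular":[0,0,0]},{"dp":[0,0,10],"angular":[0,0,0]},{"dp":[0,0,40],"angular":[0,0,0]}]' 95 | grep -E "pos|wrist|wid|gra"
python3 -m inch '[{"dp":[0,5,50],"angular":[0,0,-0.017]},{"dp":[-12,48,8],"angular":[0,0,-0.017]},{"dp":[-12,48,8],"angular":[0,0,-0.017]},{"dp":[-12,48,8],"angular":[0,0,-0.017]},{"dp":[-13,48,8],"angular":[0,0,0]}]' | grep -E "pos|wrist|wid|gra"
python3 -m inch '[{"dp":[-13,48,4],"angular":[0,0,0]},{"dp":[-13,48,4],"angular":[0,-0.131,0]},{"dp":[-13,48,4],"angular":[0,-0.131,0]},{"dp":[-13,48,4],"angular":[0,-0.131,0]},{"dp":[-13,48,4],"angular":[0,-0.131,0]}]' | grep -E "pos|wrist|wid|gra"
python3 -m inch '[{"dp":[-6,40,0],"angular":[0,0,0]},{"dp":[-6,0,0],"angular":[0,0,0]},{"dp":[0,0,0],"angular":[0,0,0]},{"dp":[0,0,0],"angular":[0,0,0]},{"dp":[0,0,0],"angular":[0,0,0]}]'
python3 -c "
from h import *
print(ctrl.read_state()['joint_pos'])
f=cams.grab_frame('side');cv2.imwrite('pics/s8.png',f['img']);f=cams.grab_frame('top');cv2.imwrite('pics/t8.png',f['img'])"
```

```text
ee_pos: [0.5398, -0.0757, 0.0427]
wrist_force: [0.4, -0.2, -1.0]
gripper_width: 0.0926
grasp_force: 0.0
ee_pos: [0.4947, 0.1213, 0.1296]
wrist_force: [0.3, 1.2, 0.4]
gripper_width: 0.0952
grasp_force: 0.0
ee_pos: [0.4317, 0.3541, 0.1497]
wrist_force: [1.1, -0.7, 0.8]
gripper_width: 0.0952
grasp_force: 0.0
clock: 23.05
ee_pos: [0.4214, 0.3904, 0.1476]
eef_rot: [[0.875, -0.02, 0.483], [-0.02, -1.0, -0.006], [0.483, -0.004, -0.875]]
wrist_force: [-0.2, 0.5, -0.5]
gripper_width: 0.095
grasp_force: 0.0
[ 49.399  -12.3714 120.9305 -26.8868  55.0811 153.011 ]
```

```bash
python3 -m inch '[{"dp":[4,5,-8],"angular":[0,-0.024,0]},{"dp":[9,6,-17],"angular":[0,0,0]},{"dp":[9,0,-17],"angular":[0,0,0]},{"dp":[9,0,-17],"angular":[0,0,0]},{"dp":[0,0,0],"angular":[0,0,0]}]'
python3 - <<'E'
from h import *
f=cams.grab_frame('top')
# trivet on board: light wood mask
im=cv2.imread('pics/t8.png');hsv=cv2.cvtColor(im,cv2.COLOR_BGR2HSV).astype(int)
m=np.zeros(im.shape[:2],bool);m[150:250,210:325]=1;m&=(hsv[...,2]>205)&(hsv[...,1]>80)&(hsv[...,0]<28)
m=cv2.morphologyEx(m.astype(np.uint8),cv2.MORPH_CLOSE,np.ones((7,3)))
c=big(m)[0];w=zpl(f,c.reshape(-1,2),.036);print(cv2.contourArea(c),cv2.minAreaRect((w[:,:2]*1e3).astype(np.float32)))
cv2.imwrite('pics/v9.png',np.hstack([cv2.resize(im[150:250,205:325],None,fx=3.3,fy=3.3,interpolation=cv2.INTER_CUBIC),cv2.resize(f['img'][170:270,80:200],None,fx=3.3,fy=3.3,interpolation=cv2.INTER_CUBIC)]))
E
```

```text
clock: 23.65
ee_pos: [0.4514, 0.4001, 0.0852]
eef_rot: [[0.865, -0.02, 0.501], [-0.018, -1.0, -0.01], [0.501, -0.0, -0.866]]
wrist_force: [0.1, -0.7, -0.6]
gripper_width: 0.095
grasp_force: 0.0
824.5 ((541.3482055664062, -76.84290313720703), (147.51792907714844, 60.954959869384766), 3.1969802379608154)
```

View pics/v9.png

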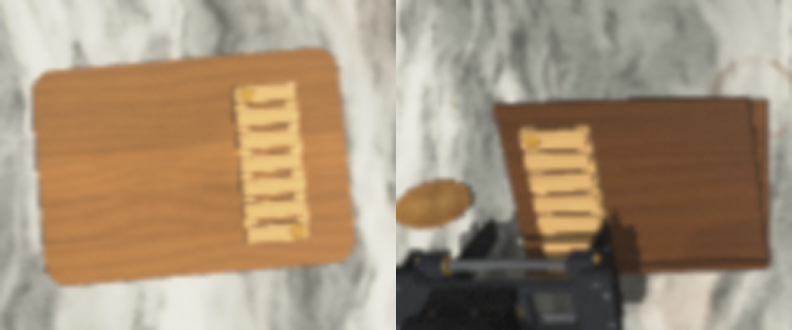

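The picture shows the first trivet squarely on the right half: centre (0.541, -0.077), yaw 3.2°, studs at far-left (248,93) and near-right (298,232). The fingers are in line with the left trivet. Descending and gripping.

```bash
python3 -m inch '[{"dp":[5,1,-8],"angular":[0,0,0]},{"dp":[6,0,-10],"angular":[0,0,0]},{"dp":[5,0,-8],"angular":[0,0,0]},{"dp":[3,0,-5],"angular":[0,0,0]},{"dp":[0,0,0],"angular":[0,0,0]}]'| grep -E "pos|wrist|wid|gra"
python3 -m inch '[{"dp":[2,0,-4],"angular":[0,0,0]},{"dp":[2,0,-4],"angular":[0,0,0]},{"dp":[1,0,-2],"angular":[0,0,0]},{"dp":[0,0,0],"angular":[0,0,0]},{"dp":[0,0,0],"angular":[0,0,0]}]'| grep -E "pos|wrist|wid|gra"
```

```text
ee_pos: [0.4704, 0.4029, 0.0558]
wrist_force: [-0.8, -0.2, -0.5]
gripper_width: 0.0953
grasp_force: 0.0
ee_pos: [0.4756, 0.4036, 0.0472]
wrist_force: [-0.1, -0.7, -0.8]
gripper_width: 0.095
grasp_force: 0.0
```

```bash
python3 -m inch '[{"dp":[1,0,-1],"angular":[0,0,0]},{"dp":[0,0,0],"angular":[0,0,0]},{"dp":[0,0,0],"angular":[0,0,0]},{"dp":[0,0,0],"angular":[0,0,0]},{"dp":[0,0,0],"angular":[0,0,0]}]' 40 20| grep -E "pos|wrist|wid|gra"
python3 -m inch '[{"dp":[0,0,0],"angular":[0,0,0]},{"dp":[0,0,0],"angular":[0,0,0]},{"dp":[-1,0,1.7],"angular":[0,0,0]},{"dp":[-5,0,9],"angular":[0,0,0]},{"dp":[-10,0,17],"angular":[0,0,0]}]'
```

```text
ee_pos: [0.4766, 0.4033, 0.0462]
wrist_force: [-0.3, -2.1, 0.8]
gripper_width: 0.0603
grasp_force: 0.9
clock: 25.7
ee_pos: [0.4594, 0.4026, 0.0726]
eef_rot: [[0.865, -0.019, 0.501], [-0.018, -1.0, -0.007], [0.501, -0.002, -0.865]]
wrist_force: [-0.5, -0.6, -1.9]
gripper_width: 0.0573
grasp_force: 20.0
```

```bash
python3 -m inch '[{"dp":[-10,0,17],"angular":[0,0,0]},{"dp":[-12,0,20],"angular":[0,0,0]},{"dp":[-12,0,20],"angular":[0,0,0]},{"dp":[-6,-10,10],"angular":[0,0,0]},{"dp":[0,-20,0],"angular":[0,0,0]}]' | grep -E "pos|wrist|wid|gra"
python3 -m inch '[{"dp":[12,-30,-5],"angular":[0,0.1,0]},{"dp":[12,-30,-5],"angular":[0,0.107,0]},{"dp":[12,-30,-5],"angular":[0,0.107,0]},{"dp":[12,-30,-5],"angular":[0,0.107,0]},{"dp":[12,-30,-5],"angular":[0,0.107,0]}]' | grep -E "pos|wrist|wid|gra"
python3 -m inch '[{"dp":[12,-30,-5],"angular":[0,0,0.017]},{"dp":[12,-30,-8],"angular":[0,0,0.017]},{"dp":[12,-30,-8],"angular":[0,0,0.017]},{"dp":[12,-30,-8],"angular":[0,0,0.017]},{"dp":[8,-28,-6],"angular":[0,0,0]}]' | grep -E "pos|wrist|wid|gra"
python3 -m inch '[{"dp":[0,0,0],"angular":[0,0,0]},{"dp":[0,0,0],"angular":[0,0,0]},{"dp":[0,0,0],"angular":[0,0,0]},{"dp":[0,0,0],"angular":[0,0,0]},{"dp":[0,0,0],"angular":[0,0,0]}]'
```

```text
ee_pos: [0.4202, 0.3756, 0.1439]
wrist_force: [0.5, -0.5, -1.3]
gripper_width: 0.0576
grasp_force: 20.0
ee_pos: [0.4809, 0.223, 0.1172]
wrist_force: [0.9, 0.4, -1.8]
gripper_width: 0.0577
grasp_force: 20.0
ee_pos: [0.5367, 0.0747, 0.0807]
wrist_force: [0.4, -0.2, -1.0]
gripper_width: 0.0572
grasp_force: 20.0
clock: 27.7
ee_pos: [0.5365, 0.0765, 0.0812]
eef_rot: [[0.999, 0.052, 0.001], [0.052, -0.999, -0.005], [0.001, 0.005, -1.0]]
wrist_force: [0.3, 0.2, -1.1]
gripper_width: 0.0576
grasp_force: 20.0
```

```bash
python3 -m inch '[{"dp":[0,0,-20],"angular":[0,0,0]},{"dp":[0,0,-22],"angular":[0,0,0]},{"dp":[0,0,-18],"angular":[0,0,0]},{"dp":[0,-2,-8],"angular":[0,0,0]},{"dp":[0,0,-2],"angular":[0,0,0]}]' | grep -E "pos|wrist|wid|gra"
python3 -m inch '[{"dp":[0,0,-1],"angular":[0,0,0]},{"dp":[0,0,-1],"angular":[0,0,0]},{"dp":[0,0,-1],"angular":[0,0,0]},{"dp":[0,0,-1],"angular":[0,0,0]},{"dp":[0,0,0],"angular":[0,0,0]}]' | grep -E "pos|wrist|wid|gra"
```

```text
ee_pos: [0.5357, 0.0737, 0.0099]
wrist_force: [0.1, 0.5, -1.2]
gripper_width: 0.0577
grasp_force: 20.0
ee_pos: [0.5367, 0.0736, 0.0071]
wrist_force: [0.2, 0.4, -1.2]
gripper_width: 0.0577
grasp_force: 20.0
```

```bash
python3 -m inch '[{"dp":[0,0,-1],"angular":[0,0,0]},{"dp":[0,0,-1],"angular":[0,0,0]},{"dp":[0,0,-1],"angular":[0,0,0]},{"dp":[0,0,0],"angular":[0,0,0]},{"dp":[0,0,0],"angular":[0,0,0]}]' | grep -E "pos|wrist|wid|gra"
```

```text
ee_pos: [0.5365, 0.0736, 0.0038]
wrist_force: [0.2, 0.2, -2.0]
gripper_width: 0.0573
grasp_force: 20.0
```

```bash
python3 -m inch '[{"dp":[0,0,-1],"angular":[0,0,0]},{"dp":[0,0,-1],"angular":[0,0,0]},{"dp":[0,0,0],"angular":[0,0,0]},{"dp":[0,0,0],"angular":[0,0,0]},{"dp":[0,0,0],"angular":[0,0,0]}]' | grep -E "pos|wrist|wid|gra"
python3 -m inch '[{"dp":[0,0,-1],"angular":[0,0,0]},{"dp":[0,0,-0.5],"angular":[0,0,0]},{"dp":[0,0,0],"angular":[0,0,0]},{"dp":[0,0,0],"angular":[0,0,0]},{"dp":[0,0,0],"angular":[0,0,0]}]' | grep -E "pos|wrist|wid|gra"
```

```text
ee_pos: [0.5366, 0.0736, 0.0019]
wrist_force: [-0.5, 0.3, -1.4]
gripper_width: 0.058
grasp_force: 20.0
ee_pos: [0.5368, 0.0736, 0.0008]
wrist_force: [-2.4, -0.0, 3.8]
gripper_width: 0.0572
grasp_force: 20.0
```

Released contact height found. Opening, stepping aside with closed fingers, and measuring both trivets.

```bash
python3 -m inch '[{"dp":[0,0,0.5],"angular":[0,0,0]},{"dp":[0,0,0],"angular":[0,0,0]},{"dp":[0,0,0],"angular":[0,0,0]},{"dp":[0,0,12],"angular":[0,0,0]},{"dp":[0,0,40],"angular":[0,0,0]}]' 95 | grep -E "pos|wrist|wid|gra"
python3 -m inch '[{"dp":[-25,25,30],"angular":[0,0,0]},{"dp":[-40,25,0],"angular":[0,0,0]},{"dp":[-40,25,0],"angular":[0,0,0]},{"dp":[-25,30,0],"angular":[0,0,0]},{"dp":[0,0,0],"angular":[0,0,0]}]' 0 15
python3 - <<'E'
from h import *
f=cams.grab_frame('top');g=cams.grab_frame('side');cv2.imwrite('pics/t10.png',f['img']);cv2.imwrite('pics/s10.png',g['img'])
hsv=cv2.cvtColor(f['img'],cv2.COLOR_BGR2HSV).astype(int)
m=np.zeros(hsv.shape[:2],bool);m[150:250,210:325]=1;m&=(hsv[...,2]>205)&(hsv[...,1]>80)&(hsv[...,0]<28)
m=cv2.morphologyEx(m.astype(np.uint8),cv2.MORPH_CLOSE,np.ones((7,3)))
for c in big(m,2):
    w=zpl(f,c.reshape(-1,2),.036);print(cv2.contourArea(c),cv2.minAreaRect((w[:,:2]*1e3).astype(np.float32)))
A=cv2.resize(f['img'][160:245,210:320],None,fx=3.6,fy=3.6,interpolation=cv2.INTER_CUBIC);B=cv2.resize(g['img'][180:265,220:330],None,fx=3.6,fy=3.6,interpolation=cv2.INTER_CUBIC)
cv2.imwrite('pics/v10.png',np.hstack([A,B]))
E
```

```text
ee_pos: [0.5326, 0.0734, 0.0493]
wrist_force: [0.2, -0.6, -0.1]
gripper_width: 0.0916
grasp_force: 0.0
clock: 31.2
ee_pos: [0.4042, 0.1808, 0.0835]
eef_rot: [[0.998, 0.055, 0.001], [0.055, -0.998, -0.004], [0.001, 0.004, -1.0]]
wrist_force: [1.0, -0.2, -0.2]
gripper_width: 0.0604
grasp_force: 0.0
824.5 ((541.3482055664062, -76.84290313720703), (147.51792907714844, 60.954959869384766), 3.1969802379608154)
822.0 ((531.9884033203125, 73.05778503417969), (147.97244262695312, 60.066810607910156), 3.134779691696167)
```

View pics/v10.png

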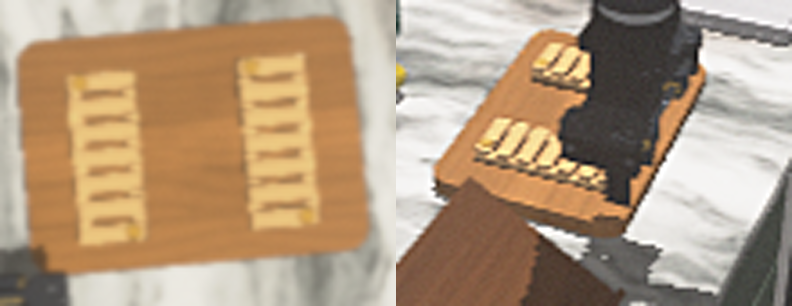

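Both trivets lie lengthwise on their halves: left centre (0.532, 0.073), right centre (0.541, -0.077), both yaw ≈3.1°. The studs show at top-crop (80,84) and (133,231) on the left, (253,68) and (307,216) on the right. Now the presses, left near stud first, at (0.466, 0.051).

```bash
cat >> h.py <<'E'
def snap(n):
    for c in('side','top'):cv2.imwrite(f'pics/{n}_{c}.png',cams.grab_frame(c)['img'])
E
python3 - <<'E'
from h import *
f=cams.grab_frame('top')
print(zpl(f,[(231.8,182.9),(246.5,223.8),(279.9,178.5),(294.9,219.6)],.039))
E
python3 -m inch '[{"dp":[12,-26,-5],"angular":[0,0,0]},{"dp":[12,-26,-5],"angular":[0,0,0]},{"dp":[12,-26,-5],"angular":[0,0,0]},{"dp":[12,-26,-5],"angular":[0,0,0]},{"dp":[13,-26,-5],"angular":[0,0,0]}]' 0 15| grep -E "pos|wrist|wid|gra"
python3 -m inch '[{"dp":[0,0,-17],"angular":[0,0,0]},{"dp":[0,0,-17],"angular":[0,0,0]},{"dp":[0,0,0],"angular":[0,0,0]},{"dp":[0,0,0],"angular":[0,0,0]},{"dp":[0,0,0],"angular":[0,0,0]}]'
```

```text
[[ 0.5966  0.0949  0.039 ]
 [ 0.4673  0.0523  0.039 ]
 [ 0.6058 -0.0566  0.039 ]
 [ 0.4758 -0.0987  0.039 ]]
ee_pos: [0.4689, 0.0461, 0.058]
wrist_force: [0.3, -0.4, 0.9]
gripper_width: 0.0085
grasp_force: 0.0
clock: 32.35
ee_pos: [0.4687, 0.0482, 0.0249]
eef_rot: [[0.999, 0.05, 0.002], [0.05, -0.999, -0.005], [0.002, 0.005, -1.0]]
wrist_force: [0.1, -0.2, -0.3]
gripper_width: 0.0006
grasp_force: 0.0
```

```bash
python3 -c "
from h import *;snap('L0')"
python3 -m inch '[{"dp":[-2,4,0],"angular":[0,0,0]},{"dp":[0,0,-3],"angular":[0,0,0]},{"dp":[0,0,-3],"angular":[0,0,0]},{"dp":[0,0,-2],"angular":[0,0,0]},{"dp":[0,0,0],"angular":[0,0,0]}]' | grep -E "pos|wrist"
python3 -m inch '[{"dp":[0,0,-1],"angular":[0,0,0]},{"dp":[0,0,-1],"angular":[0,0,0]},{"dp":[0,0,-1],"angular":[0,0,0]},{"dp":[0,0,-0.5],"angular":[0,0,0]},{"dp":[0,0,0],"angular":[0,0,0]}]' | grep -E "pos|wrist"
```

```text
ee_pos: [0.4651, 0.0526, 0.0153]
wrist_force: [0.1, -0.6, 0.1]
ee_pos: [0.4655, 0.0526, 0.0123]
wrist_force: [-0.5, -0.0, 0.7]
```

```bash
python3 -m inch '[{"dp":[0,0,-0.5],"angular":[0,0,0]},{"dp":[0,0,-0.5],"angular":[0,0,0]},{"dp":[0,0,-0.5],"angular":[0,0,0]},{"dp":[0,0,0],"angular":[0,0,0]},{"dp":[0,0,0],"angular":[0,0,0]}]' | grep -E "pos|wrist"
```

```text
ee_pos: [0.4656, 0.0526, 0.0109]
wrist_force: [-0.7, 0.6, 0.4]
```

```bash
python3 -m inch '[{"dp":[0,0,-0.5],"angular":[0,0,0]},{"dp":[0,0,-0.5],"angular":[0,0,0]},{"dp":[0,0,-0.5],"angular":[0,0,0]},{"dp":[0,0,0],"angular":[0,0,0]},{"dp":[0,0,0],"angular":[0,0,0]}]' | grep -E "pos|wrist"
python3 - <<'E'
from h import *
snap('L1')
for c in('side','top'):
    a=cv2.imread(f'pics/L0_{c}.png',0);b=cv2.imread(f'pics/L1_{c}.png',0)
    F=cv2.calcOpticalFlowFarneback(cv2.resize(a,None,fx=4,fy=4),cv2.resize(b,None,fx=4,fy=4),None,.5,3,21,5,7,1.5,0)/4
    for n,P in(('farL',(.597,.095,.038)),('midL',(.555,.075,.036)),('midL+',(.575,.075,.036)),('farR',(.606,-.056,.038)),('board',(.6,.02,.021))):
        u,v=proj(cams.grab_frame(c),P)[0];print(c,n,(int(u),int(v)),np.median(F[int(4*v)-8:int(4*v)+9,int(4*u)-8:int(4*u)+9].reshape(-1,2),axis=0))
E
```

```text
ee_pos: [0.4656, 0.0526, 0.0094]
wrist_force: [0.0, 0.3, -0.0]
side farL (244, 218) [-0.0053  0.0031]
side midL (257, 219) [ 0.003  -0.0042]
side midL+ (252, 217) [ 0.0015 -0.0016]
side farR (260, 197) [ 0.0174 -0.0121]
side board (253, 211) [0.0144 0.0001]
top farL (231, 182) [ 0.0065 -0.002 ]
top midL (238, 195) [ 0.0163 -0.0046]
top midL+ (238, 189) [ 0.0313 -0.006 ]
top farR (279, 178) [-0.0017  0.0065]
top board (255, 181) [ 0.0002 -0.0002]
```

```bash
python3 -m inch '[{"dp":[0,0,-0.5],"angular":[0,0,0]},{"dp":[0,0,-0.5],"angular":[0,0,0]},{"dp":[0,0,-0.5],"angular":[0,0,0]},{"dp":[0,0,0],"angular":[0,0,0]},{"dp":[0,0,0],"angular":[0,0,0]}]' | grep -E "clo|pos|wrist"
```

```text
clock: 35.55
ee_pos: [0.4657, 0.0526, 0.0082]
wrist_force: [-2.0, -0.5, 4.1]
```

```bash
python3 -m inch '[{"dp":[0,0,-0.2],"angular":[0,0,0]},{"dp":[0,0,0],"angular":[0,0,0]},{"dp":[0,0,0],"angular":[0,0,0]},{"dp":[0,0,0],"angular":[0,0,0]},{"dp":[0,0,0],"angular":[0,0,0]}]' | grep -E "clo|pos|wrist"
cat >> h.py <<'E'
def flow(A,B,pts):
    for c in('side',):
        f=cams.grab_frame(c);a=cv2.imread(f'pics/{A}_{c}.png',0);b=cv2.imread(f'pics/{B}_{c}.png',0)
        F=cv2.calcOpticalFlowFarneback(cv2.resize(a,None,fx=4,fy=4),cv2.resize(b,None,fx=4,fy=4),None,.5,3,21,5,7,1.5,0)/4
        for P in pts:
            u,v=proj(f,P)[0];print(c,P,(int(u),int(v)),np.median(F[int(4*v)-8:int(4*v)+9,int(4*u)-8:int(4*u)+9].reshape(-1,2),axis=0))
LP=[(.597,.095,.038),(.555,.075,.036),(.575,.075,.036)];RP=[(.606,-.056,.038),(.564,-.075,.036),(.584,-.075,.036)]
E
python3 - <<'E'
from h import *
snap('L2');flow('L0','L2',LP+RP+[(.6,.02,.021)])
E
python3 -m inch '[{"dp":[0,0,12],"angular":[0,0,0]},{"dp":[33,10,10],"angular":[0,0,0]},{"dp":[33,11,0],"angular":[0,0,0]},{"dp":[33,11,0],"angular":[0,0,0]},{"dp":[32,11,0],"angular":[0,0,0]}]' | grep -E "clo|pos|wrist"
```

```text
clock: 36.05
ee_pos: [0.4657, 0.0526, 0.0082]
wrist_force: [-2.5, -0.3, 6.2]
side (0.597, 0.095, 0.038) (244, 218) [ 0.0092 -0.0003]
side (0.555, 0.075, 0.036) (257, 219) [ 0.005  -0.0068]
side (0.575, 0.075, 0.036) (252, 217) [0.0022 0.0023]
side (0.606, -0.056, 0.038) (260, 197) [ 0.0195 -0.0072]
side (0.564, -0.075, 0.036) (272, 197) [ 0.6876 -1.5933]
side (0.584, -0.075, 0.036) (267, 196) [ 0.1177 -0.0535]
side (0.6, 0.02, 0.021) (253, 211) [-0.0001  0.0078]
clock: 36.7
ee_pos: [0.5983, 0.096, 0.0303]
wrist_force: [-0.1, -0.4, -0.3]
```

```bash
python3 -m inch '[{"dp":[0,0,-6],"angular":[0,0,0]},{"dp":[0,0,-6],"angular":[0,0,0]},{"dp":[0,0,-3],"angular":[0,0,0]},{"dp":[0,0,-1],"angular":[0,0,0]},{"dp":[0,0,-1],"angular":[0,0,0]}]' | grep -E "clo|pos|wrist"
python3 -m inch '[{"dp":[0,0,-1],"angular":[0,0,0]},{"dp":[0,0,-1],"angular":[0,0,0]},{"dp":[0,0,-1],"angular":[0,0,0]},{"dp":[0,0,0],"angular":[0,0,0]},{"dp":[0,0,0],"angular":[0,0,0]}]' | grep -E "clo|pos|wrist"
```

```text
clock: 37.2
ee_pos: [0.5957, 0.0953, 0.0125]
wrist_force: [-0.3, 0.1, -0.0]
clock: 37.7
ee_pos: [0.5966, 0.0956, 0.0097]
wrist_force: [-0.2, 0.2, -0.4]
```

```bash
python3 -m inch '[{"dp":[0,0,-0.5],"angular":[0,0,0]},{"dp":[0,0,-0.5],"angular":[0,0,0]},{"dp":[0,0,-0.3],"angular":[0,0,0]},{"dp":[0,0,0],"angular":[0,0,0]},{"dp":[0,0,0],"angular":[0,0,0]}]' | grep -E "clo|pos|wrist"
```

```text
clock: 38.2
ee_pos: [0.5966, 0.0956, 0.0084]
wrist_force: [0.1, 0.4, 1.4]
```

```bash
python3 -m inch '[{"dp":[0,0,-0.4],"angular":[0,0,0]},{"dp":[0,0,0],"angular":[0,0,0]},{"dp":[0,0,0],"angular":[0,0,0]},{"dp":[0,0,0],"angular":[0,0,0]},{"dp":[0,0,12],"angular":[0,0,0]}]' | grep -E "clo|pos|wrist"
python3 -m inch '[{"dp":[-20,-30,18],"angular":[0,0,0]},{"dp":[-33,-42,5],"angular":[0,0,0]},{"dp":[-33,-42,0],"angular":[0,0,0]},{"dp":[-35,-42,0],"angular":[0,0,0]},{"dp":[0,-38,0],"angular":[0,0,0]}]' | grep -E "clo|pos|wrist"
```

```text
clock: 38.7
ee_pos: [0.5949, 0.0955, 0.0183]
wrist_force: [-0.6, -0.7, 0.2]
clock: 39.2
ee_pos: [0.4789, -0.0897, 0.0418]
wrist_force: [0.0, 0.2, -0.2]
```

```bash
python3 -m inch '[{"dp":[0,0,-10],"angular":[0,0,0]},{"dp":[0,0,-10],"angular":[0,0,0]},{"dp":[0,0,0],"angular":[0,0,0]},{"dp":[0,0,0],"angular":[0,0,0]},{"dp":[0,0,0],"angular":[0,0,0]}]' | grep -E "clo|pos|wrist"
python3 -c "
from h import *;snap('R0')"
python3 -m inch '[{"dp":[0,0,-2],"angular":[0,0,0]},{"dp":[0,0,-2],"angular":[0,0,0]},{"dp":[0,0,-2],"angular":[0,0,0]},{"dp":[0,0,-2],"angular":[0,0,0]},{"dp":[0,0,-2],"angular":[0,0,0]}]' | grep -E "clo|pos|wrist"
python3 -m inch '[{"dp":[0,0,-1],"angular":[0,0,0]},{"dp":[0,0,-1],"angular":[0,0,0]},{"dp":[0,0,-0.5],"angular":[0,0,0]},{"dp":[0,0,0],"angular":[0,0,0]},{"dp":[0,0,0],"angular":[0,0,0]}]' | grep -E "clo|pos|wrist"
python3 - <<'E'
from h import *
snap('R1');flow('R0','R1',RP+LP+[(.6,.02,.021)])
E
```

```text
clock: 39.7
ee_pos: [0.4833, -0.0883, 0.0227]
wrist_force: [-0.1, 0.9, 0.2]
clock: 40.3
ee_pos: [0.4829, -0.0893, 0.0124]
wrist_force: [0.5, -0.8, -0.4]
clock: 40.8
ee_pos: [0.483, -0.0893, 0.0102]
wrist_force: [0.3, -0.0, -0.0]
side (0.606, -0.056, 0.038) (260, 197) [-0.0209 -0.0384]
side (0.564, -0.075, 0.036) (272, 197) [ 0.025  -0.0155]
side (0.584, -0.075, 0.036) (267, 196) [-0.003  -0.0254]
side (0.597, 0.095, 0.038) (244, 218) [0.     0.0054]
side (0.555, 0.075, 0.036) (257, 219) [-0.0049  0.0045]
side (0.575, 0.075, 0.036) (252, 217) [-0.006   0.0011]
side (0.6, 0.02, 0.021) (253, 211) [-0.0192 -0.0044]
```

Two rows went over the 50 mm limit and were cut short, so I'm about 11 mm off the stud. Raising, correcting and continuing.

```bash
python3 -m inch '[{"dp":[0,0,12],"angular":[0,0,0]},{"dp":[-7.5,-9.5,0],"angular":[0,0,0]},{"dp":[0,0,-5],"angular":[0,0,0]},{"dp":[0,0,0],"angular":[0,0,0]},{"dp":[0,0,0],"angular":[0,0,0]}]' | grep -E "clo|pos|wrist"
python3 -m inch '[{"dp":[0,0,-2],"angular":[0,0,0]},{"dp":[0,0,-2],"angular":[0,0,0]},{"dp":[0,0,-2],"angular":[0,0,0]},{"dp":[0,0,-1],"angular":[0,0,0]},{"dp":[0,0,-0.5],"angular":[0,0,0]}]' | grep -E "clo|pos|wrist"
python3 -m inch '[{"dp":[0,0,-0.6],"angular":[0,0,0]},{"dp":[0,0,-0.3],"angular":[0,0,0]},{"dp":[0,0,0],"angular":[0,0,0]},{"dp":[0,0,0],"angular":[0,0,0]},{"dp":[0,0,0],"angular":[0,0,0]}]' | grep -E "clo|pos|wrist"
python3 - <<'E'
from h import *
snap('R2');flow('R0','R2',RP+[(.6,.02,.021)])
E
```

```text
clock: 41.45
ee_pos: [0.4749, -0.0988, 0.0166]
wrist_force: [-0.9, 0.0, 0.3]
clock: 41.95
ee_pos: [0.4754, -0.0988, 0.0095]
wrist_force: [-1.0, 0.1, -0.1]
clock: 42.45
ee_pos: [0.4755, -0.0988, 0.0088]
wrist_force: [-0.5, -0.9, 1.2]
side (0.606, -0.056, 0.038) (260, 197) [ 0.4809 -0.935 ]
side (0.564, -0.075, 0.036) (272, 197) [ 0.0094 -0.0763]
side (0.584, -0.075, 0.036) (267, 196) [ 0.0129 -0.2451]
side (0.6, 0.02, 0.021) (253, 211) [-0.0023 -0.002 ]
```

The right trivet's far stud rose about 1 px (~4 mm) while I pressed the near one: it rocks. Finishing the near press and going to the far stud (0.606, -0.056).

```bash
python3 -m inch '[{"dp":[0,0,-0.6],"angular":[0,0,0]},{"dp":[0,0,0],"angular":[0,0,0]},{"dp":[0,0,0],"angular":[0,0,0]},{"dp":[0,0,0],"angular":[0,0,0]},{"dp":[0,0,14],"angular":[0,0,0]}]' | grep -E "clo|pos|wrist"
python3 -m inch '[{"dp":[30,8,10],"angular":[0,0,0]},{"dp":[34,11,0],"angular":[0,0,0]},{"dp":[34,11,0],"angular":[0,0,0]},{"dp":[33,13,0],"angular":[0,0,0]},{"dp":[0,0,-6],"angular":[0,0,0]}]' | grep -E "clo|pos|wrist"
python3 -c "
from h import *;snap('R3')"
python3 -m inch '[{"dp":[0,0,-6],"angular":[0,0,0]},{"dp":[0,0,-2],"angular":[0,0,0]},{"dp":[0,0,-2],"angular":[0,0,0]},{"dp":[0,0,0],"angular":[0,0,0]},{"dp":[0,0,0],"angular":[0,0,0]}]' | grep -E "clo|pos|wrist"
```

```text
clock: 43.1
ee_pos: [0.4737, -0.0981, 0.0206]
wrist_force: [0.4, 0.5, -0.7]
clock: 43.6
ee_pos: [0.6111, -0.0547, 0.0282]
wrist_force: [0.4, -0.4, -0.2]
clock: 44.2
ee_pos: [0.6063, -0.056, 0.0163]
wrist_force: [0.9, 0.5, -0.7]
```

```bash
python3 -m inch '[{"dp":[0,0,-2],"angular":[0,0,0]},{"dp":[0,0,-2],"angular":[0,0,0]},{"dp":[0,0,-2],"angular":[0,0,0]},{"dp":[0,0,-1],"angular":[0,0,0]},{"dp":[0,0,0],"angular":[0,0,0]}]' | grep -E "clo|pos|wrist"
python3 -m inch '[{"dp":[0,0,-0.6],"angular":[0,0,0]},{"dp":[0,0,-0.5],"angular":[0,0,0]},{"dp":[0,0,-0.3],"angular":[0,0,0]},{"dp":[0,0,0],"angular":[0,0,0]},{"dp":[0,0,0],"angular":[0,0,0]}]' | grep -E "clo|pos|wrist"
```

```text
clock: 44.7
ee_pos: [0.6064, -0.0557, 0.009]
wrist_force: [0.4, -0.7, 0.9]
clock: 45.2
ee_pos: [0.6066, -0.0558, 0.0086]
wrist_force: [-3.1, 0.9, 5.7]
```

All four presses done: left firm, right rocks. Now gripping the right trivet.

```bash
python3 -m inch '[{"dp":[0,0,15],"angular":[0,0,0]},{"dp":[-20,-7,15],"angular":[0,0,0]},{"dp":[-22,-7,0],"angular":[0,0,0]},{"dp":[-20,-7,0],"angular":[0,0,0]},{"dp":[0,0,0],"angular":[0,0,0]}]' 95 20| grep -E "clo|pos|wrist|wid"
python3 -m inch '[{"dp":[0,0,0],"angular":[0,0,0]},{"dp":[0,0,0],"angular":[0,0,0]},{"dp":[0,0,0],"angular":[0,0,0]},{"dp":[0,0,0],"angular":[0,0,0]},{"dp":[0,0,0],"angular":[0,0,0]}]' | grep -E "clo|pos|wrist|wid"
```

```text
clock: 45.7
ee_pos: [0.5429, -0.0772, 0.0381]
wrist_force: [0.4, 0.5, -0.3]
gripper_width: 0.0348
clock: 46.2
ee_pos: [0.5447, -0.0766, 0.0376]
wrist_force: [-0.7, -1.0, 0.0]
gripper_width: 0.0752
```

```bash
python3 -m inch '[{"dp":[0,0,0],"angular":[0,0,0]},{"dp":[0,0,-8],"angular":[0,0,0]},{"dp":[0,0,-14],"angular":[0,0,0]},{"dp":[0,0,-14],"angular":[0,0,0]},{"dp":[0,0,-4],"angular":[0,0,0]}]' | grep -E "clo|pos|wrist|wid"
python3 -m inch '[{"dp":[0,0,0],"angular":[0,0,0]},{"dp":[0,0,0],"angular":[0,0,0]},{"dp":[0,0,0],"angular":[0,0,0]},{"dp":[0,0,0],"angular":[0,0,0]},{"dp":[0,0,0],"angular":[0,0,0]}]' 40 20| grep -E "clo|pos|wrist|wid|gra"
python3 -m inch '[{"dp":[0,0,0],"angular":[0,0,0]},{"dp":[0,0,0],"angular":[0,0,0]},{"dp":[0,0,2],"angular":[0,0,0]},{"dp":[0,0,15],"angular":[0,0,0]},{"dp":[0,0,30],"angular":[0,0,0]}]'| grep -E "clo|pos|wrist|wid|gra"
```

```text
clock: 46.7
ee_pos: [0.5421, -0.0763, -0.0055]
wrist_force: [0.3, -0.3, -0.3]
gripper_width: 0.095
clock: 47.2
ee_pos: [0.5449, -0.0769, -0.0017]
wrist_force: [0.8, -1.0, 0.7]
gripper_width: 0.0601
grasp_force: 0.2
clock: 47.7
ee_pos: [0.5416, -0.0761, 0.0427]
wrist_force: [0.3, -0.0, -1.5]
gripper_width: 0.0595
grasp_force: 20.0
```

```bash
python3 -m inch '[{"dp":[-4,-40,10],"angular":[0,0,0]},{"dp":[-5,-43,0],"angular":[0,0,0]},{"dp":[-5,-43,0],"angular":[0,0,0]},{"dp":[-5,-43,0],"angular":[0,0,0]},{"dp":[-5,-43,0],"angular":[0,0,0]}]'| grep -E "clo|pos|wrist|wid|gra"
python3 -m inch '[{"dp":[-5,-43,0],"angular":[0,0,0]},{"dp":[0,0,-5],"angular":[0,0,0]},{"dp":[0,0,-12],"angular":[0,0,0]},{"dp":[0,0,0],"angular":[0,0,0]},{"dp":[0,0,0],"angular":[0,0,0]}]'
python3 - <<'E'
from h import *
f=cams.grab_frame('top');cv2.imwrite('pics/T1.png',f['img'])
E
```

```text
clock: 48.2
ee_pos: [0.5201, -0.2904, 0.0558]
wrist_force: [-0.1, 0.1, -1.6]
gripper_width: 0.0598
grasp_force: 20.0
clock: 48.7
ee_pos: [0.515, -0.33, 0.0367]
eef_rot: [[0.999, 0.052, -0.002], [0.052, -0.999, -0.004], [-0.002, 0.004, -1.0]]
wrist_force: [-0.4, 0.0, -1.2]
gripper_width: 0.0596
grasp_force: 20.0
```

```bash
python3 -m inch '[{"dp":[0,-1,-15],"angular":[0,0,0]},{"dp":[0,0,-15],"angular":[0,0,0]},{"dp":[0,0,-10],"angular":[0,0,0]},{"dp":[0,0,-6],"angular":[0,0,0]},{"dp":[0,0,-2],"angular":[0,0,0]}]'| grep -E "clo|pos|wrist|wid|gra"
python3 -m inch '[{"dp":[0,0,-1],"angular":[0,0,0]},{"dp":[0,0,-1],"angular":[0,0,0]},{"dp":[0,0,-1],"angular":[0,0,0]},{"dp":[0,0,-1],"angular":[0,0,0]},{"dp":[0,0,0],"angular":[0,0,0]}]'| grep -E "clo|pos|wrist|wid|gra"
```

```text
clock: 49.25
ee_pos: [0.5146, -0.3321, -0.0119]
wrist_force: [-1.2, -0.2, -1.5]
gripper_width: 0.0595
grasp_force: 20.0
clock: 49.75
ee_pos: [0.5155, -0.3329, -0.0142]
wrist_force: [0.4, -0.7, -2.0]
gripper_width: 0.0594
grasp_force: 20.0
```

```bash
python3 -m inch '[{"dp":[0,0,-1],"angular":[0,0,0]},{"dp":[0,0,-1],"angular":[0,0,0]},{"dp":[0,0,-0.5],"angular":[0,0,0]},{"dp":[0,0,0],"angular":[0,0,0]},{"dp":[0,0,0],"angular":[0,0,0]}]'| grep -E "clo|pos|wrist|wid|gra"
```

```text
clock: 50.25
ee_pos: [0.5154, -0.3328, -0.0168]
wrist_force: [0.2, -0.4, -0.8]
gripper_width: 0.0593
grasp_force: 20.0
```

```bash
python3 -m inch '[{"dp":[0,0,-0.6],"angular":[0,0,0]},{"dp":[0,0,-0.6],"angular":[0,0,0]},{"dp":[0,0,-0.5],"angular":[0,0,0]},{"dp":[0,0,0],"angular":[0,0,0]},{"dp":[0,0,0],"angular":[0,0,0]}]'| grep -E "clo|pos|wrist|wid|gra"
python3 -m inch '[{"dp":[0,0,-0.6],"angular":[0,0,0]},{"dp":[0,0,-0.4],"angular":[0,0,0]},{"dp":[0,0,0],"angular":[0,0,0]},{"dp":[0,0,0],"angular":[0,0,0]},{"dp":[0,0,0],"angular":[0,0,0]}]'| grep -E "clo|pos|wrist|wid|gra"
```

```text
clock: 50.75
ee_pos: [0.5154, -0.3328, -0.0185]
wrist_force: [-0.1, 0.3, -1.2]
gripper_width: 0.0598
grasp_force: 20.0
clock: 51.25
ee_pos: [0.5156, -0.3329, -0.0188]
wrist_force: [-3.1, 2.1, 5.2]
gripper_width: 0.0598
grasp_force: 20.0
```

On the tray floor at the expected height. Releasing, retreating and checking.

```bash
python3 -m inch '[{"dp":[0,0,0.4],"angular":[0,0,0]},{"dp":[0,0,0],"angular":[0,0,0]},{"dp":[0,0,0],"angular":[0,0,0]},{"dp":[0,0,6],"angular":[0,0,0]},{"dp":[0,0,25],"angular":[0,0,0]}]' 85| grep -E "clo|pos|wrist|wid|gra"
python3 -m inch '[{"dp":[0,0,40],"angular":[0,0,0]},{"dp":[0,0,45],"angular":[0,0,0]},{"dp":[-40,20,10],"angular":[0,0,0]},{"dp":[-40,25,0],"angular":[0,0,0]},{"dp":[-40,25,0],"angular":[0,0,0]}]'| grep -E "clo|pos|wrist"
python3 -m inch '[{"dp":[-30,35,0],"angular":[0,0,0]},{"dp":[-20,40,0],"angular":[0,0,0]},{"dp":[0,0,0],"angular":[0,0,0]},{"dp":[0,0,0],"angular":[0,0,0]},{"dp":[0,0,0],"angular":[0,0,0]}]'| grep -E "clo|pos|wrist"
python3 - <<'E'
from h import *
f=cams.grab_frame('top');im=f['img'];hsv=cv2.cvtColor(im,cv2.COLOR_BGR2HSV).astype(int)
for z,(x0,x1),v in((.036,(210,325),205),(.02,(335,405),120)):
    m=np.zeros(hsv.shape[:2],bool);m[150:252,x0:x1]=1;m&=(hsv[...,2]>v)&(hsv[...,1]>80)&(hsv[...,0]<28)
    m=cv2.morphologyEx(m.astype(np.uint8),cv2.MORPH_CLOSE,np.ones((7,3)))
    c=big(m)[0];w=zpl(f,c.reshape(-1,2),z);print(cv2.contourArea(c),cv2.minAreaRect((w[:,:2]*1e3).astype(np.float32)))
g=cams.grab_frame('side')
for n,a in(('top',im),('side',g['img'])):
    d=np.abs(a.astype(int)-cv2.imread(f'pics/{n}0.png')).max(2)
    for nm,P in(('jar',(.745,.338,.05)),('lemon',(.785,.04,.025)),('shaker',(.74,-.22,.05))):
        u,v=proj(f if n=='top' else g,P)[0].astype(int);print(n,nm,(u,v),np.percentile(d[v-8:v+9,u-8:u+9],90))
E
```

```text
clock: 51.75
ee_pos: [0.5132, -0.3311, 0.0091]
wrist_force: [0.7, 0.7, -0.3]
gripper_width: 0.0848
grasp_force: 0.0
clock: 52.25
ee_pos: [0.3948, -0.2626, 0.1081]
wrist_force: [-1.1, 0.3, -0.2]
clock: 52.75
ee_pos: [0.3462, -0.1886, 0.1077]
wrist_force: [-0.5, -0.4, -0.8]
839.0 ((531.876953125, 72.57090759277344), (148.22705078125, 61.159488677978516), 3.0156524181365967)
786.5 ((512.2960205078125, -329.47113037109375), (145.88052368164062, 58.56270217895508), 3.8492958545684814)
top jar (np.int64(153), np.int64(138)) 8.0
top lemon (np.int64(247), np.int64(124)) 9.0
top shaker (np.int64(330), np.int64(133)) 8.0
side jar (np.int64(172), np.int64(244)) 6.0
side lemon (np.int64(209), np.int64(201)) 7.0
side shaker (np.int64(249), np.int64(168)) 6.0
```

The rocking trivet is in the tray at (0.512, -0.329), the firm one is still on the board at (0.532, 0.073), and the jar, shaker and lemon show no change in either view. Handing in.

```bash
python3 -c "
from cell import ctrl
print(ctrl.hand_in())"
```

```text
the job is handed in; nothing more can be done
None
```

The job is handed in at about 53 s: the right-hand trivet rocked and lies flat in the aluminium tray, the firm left-hand one is still on the chopping board, and the jam jar, shaker and lemon are undisturbed; on the way, one touch to find the fingertip length pressed a trivet on the stand with about 54 N by the fingertips.

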